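# Clamp a pine offcut in the tilted drilling jig with its winged ring nut

## Task

Get the pine offcut that lies between the bench vice and the tool case ready for drilling in the tilted plywood jig: lay it flat on the sloping bed, down against the ledge along the bed's lower edge and up to the end stop next to the threaded stud. Then swing the steel strap round over the offcut until it meets its stop, and screw the winged ring nut down the stud, clockwise, until it comes up firmly tight, so that the strap's pad holds the offcut down. Leave the tools and the beech strip lying round the job where they are.

Things in the scene. Friction and masses are not known exactly. Their poses are not given: they have to be found in the camera images.
- offcut: the workpiece: planed pale pine block, 60 x 180 x 43 mm (its x, y, z), 0.18 to 0.35 kg, lying loose on the bench at the robot's left on its 60 x 180 mm face. Origin: centre of its underside; y along its length, z up. It is the same either way round.
- bed: sloping plywood bed of the jig, which is fixed to the bench. x points up the slope (away from the robot), y to the left, level, z squarely off its face, 30 degrees from vertical back toward the robot. Origin: the point of the face under the offcut's centre when the offcut, its length along y, touches ledge and end stop. The face (z = 0) runs from x = -58 to 112 mm, y = -210 to 130 mm.
- ledge (a point): top edge, uphill side, of the dark wooden ledge along the bed's lower edge; in the bed's frame at x = -30, y = 17.5, z = 12 mm. The ledge is 12 mm high, x from -48 to -30 mm, y from -90 to 125 mm.
- end_stop (a point): top edge, offcut's side, of the dark wooden end stop at the bed's right; in the bed's frame at x = 0, y = -90, z = 20 mm. The stop is 20 mm high, x from -26 to 26 mm, y from -104 to -90 mm.
- stud_top (a point): top of the threaded stud, a 16 mm steel rod standing squarely off the bed at x = 0, y = -130 mm of the bed's frame, its top at z = 114 mm. Round its foot is a smooth 23 mm spacer sleeve, 46 mm high. Above that it carries strap, washer and nut, which go up and down together as the nut is turned.
- strap (a joint): swing of the flat steel strap about the stud, rad. 0: it points along the bed's +y, over the offcut, at its stop; it grows as it swings up the slope (1.57: along the bed's +x). It starts between 1.2 and 1.8, clear of the offcut's place, and stays where it is left; pushing at the tab takes about 2 N. Strap 34 mm wide, 10 mm thick, underside 39 mm below the nut's top.
- strap_tab (a point): on the upturned tab at the strap's free end, 88.5 mm from the stud's axis, 25 mm above the strap's underside. The tab is 34 mm wide (across the strap) and 10 mm thick (along the strap); its top is 36 mm above the strap's underside, 3 mm below the nut's top.
- strap_pad: black rubber pad, 30 x 30 x 6 mm, under the strap, its centre 67 mm from the stud's axis; its lower face is 45 mm below the nut's top. Origin: on the stud's axis, level with the strap's underside; z along the stud, y along the strap.
- nut (a joint): turn of the ring nut, rad, counted over whole turns. Grows clockwise seen from the stud's top; nut and strap then sink 12 mm a turn (two-start thread). Starts between 0 and 4. Drag 0.10 N m (about 2.5 N at a wing); near 11.4 the pad meets the seated offcut and squashes, drag up 0.03 N m a rad, until at 13.1 the strap lands on the sleeve and the nut stops dead. It stays where left.
- nut_top (a point): centre of the nut's top face, on the stud's axis. The nut is a steel ring, 45 mm across at its foot and 25 mm high, with two straight flat wings in one line, each reaching out to 55 mm from the axis, 11 mm thick and 23 mm high; their tops are 1 mm above this point (undersides 22 mm below it).
- nut_wing (a point): middle of one wing, 42 mm from the stud's axis and 10.5 mm below the nut's top; the other wing points the other way. At nut angle 0 this wing points along the bed's +x, at 1.57 along its -y.
- rule: folded yellow folding rule, 15 x 236 x 16 mm, lying in front of the jig to the right; leave it. Origin: centre of its underside.
- driver: short screwdriver, 140 mm long, 29 mm thick, lying in front of the jig; leave it. Origin: centre of its underside.
- strip: thin beech strip, 30 x 260 x 25 mm, lying behind the offcut; leave it. Origin: centre of its underside.

How it is judged:
On the way, in this order (a step that is already met when the one before it is completed fails the run):
1. the offcut lies flat in the corner of ledge and end stop (x of offcut in the frame of bed between -0.005 and 0.008 m and y of offcut in the frame of bed between -0.005 and 0.009 m and z of offcut in the frame of bed between -0.005 and 0.005 m and angle between the z axis of offcut and the z axis of bed, either way round below 0.06 rad and angle between the y axis of offcut and the y axis of bed, either way round below 0.06 rad), for 0.2 s.
2. the strap is swung in over the offcut, against its stop (all of step 1 and value of joint strap below 0.12 rad), for 0.2 s.
At the end, for the whole second after the job is handed in: The offcut lies flat on the bed (0.06 rad), within 8 mm of the ledge and 9 mm of the end stop; the strap is within 0.12 rad of its stop; its pad presses the offcut with over 15 N (nut within about half a radian of its dead stop); all at rest (all of step 2 and contact force between strap_pad and offcut above 15 N and linear speed of offcut below 0.01 m/s); the robot touches nothing.
It fails at once if the folding rule is moved more than 30 mm (distance of rule from where it was at the start of the episode above 0.03 m).
It fails at once if the short screwdriver is moved more than 30 mm (distance of driver from where it was at the start of the episode above 0.03 m).
It fails at once if the beech strip is moved more than 30 mm (distance of strip from where it was at the start of the episode above 0.03 m).
It also fails if it takes over 69 s, if anything falls off the work surface, if the arm or the gripper's body presses on something with over 40 N, if the wrist force passes 120 N, or if a joint passes its speed limit or range.

## Robot

A 6-joint arm with a two-finger parallel gripper is mounted at the origin on a cart in front of the work surface, level with it; the furniture and walls round the work are solid. World frame = base frame: x ahead of the robot, y to its left, z up, the work surface at z = 0. Lengths are in m, angles in rad, forces in N, time in s.
With the tool pointing down it reaches from about 0.325 to 0.925 m from the base axis. Payload 3.1 kg.
Tool frame: the origin (TCP) lies midway between the tips of the shut fingers; the grasp point (between the pads) lies 19 mm behind it; z points along the fingers, y is the line along which they close (so a half turn about z gives the same grasp; the last joint's range is limited). The gripper opens to 85 mm and grips with 20 to 120 N. Pads are 22 mm wide; open, the fingers measure 114 mm over their backs; the gripper's body (76 mm by 85 mm) begins 54 mm behind the grasp point. The pads swing forward as they close: fully open they stand 13 mm farther back than shut.
Start: joints at [-1.257, 0.217, 1.613, -0, 1.311, -0.112], TCP at [0.258, -0.569, 0.231] pointing down, gripper open.
Joint ranges: [-2.75, 2.75], [-0.78, 2.1], [0.31, 2.55], [-1.13, 4.27], [0.13, 2.63], [-2.58, 2.58]. Speed limits (rad/s): [2.79, 2.79, 3.14, 3.14, 3.14, 3.14].

## Interface

Orientations are given as a rotation vector (axis times angle).
In Python, from bench import robot gives the robot as it stands.
- The arm moves only by the tool steer_hand, called after "Request:" in YAML: its name, and indented under it one key for each argument. Schema: {"type":"object","properties":{"increments":{"type":"array","items":{"type":"array","items":{"type":"array","items":{"type":"number"},"minItems":4,"maxItems":4},"minItems":1,"maxItems":12},"minItems":1,"maxItems":1},"jaw":{"type":"number"},"grip_n":{"type":"number"},"only":{"type":"string"},"quiet":{"type":"boolean"},"lines":{"type":"string"}},"required":["increments"],"additionalProperties":false}. increments is a list that holds a single list of rows (three levels of brackets), with 1 to 12 rows, each of 4 numbers: dx, dy, dz in m, then a turn about the tool's z in rad; each row shifts and turns the commanded pose from where the row before left it, along the tool's axes as they then stand; what a row does not reach is not made up. A row lasts 1/12 s, in which the tool goes at most 0.0417 m and 0.125 rad, less where a joint would pass 70% of its speed; a pose out of reach is approached as far as the arm can. jaw is the finger opening in m, set as the call begins (left out keeps the last). The fingers move at their own pace and stop on an object; grip_n is the grip in N (left out, the last holds). Time passes only in rows, so rows that do not move let the fingers close. The tool returns the time, the measured TCP pose, the force, the opening and the grip force at its end. only (a regular expression) keeps the lines of the reply that match it, lines (a string "A,B") keeps lines A to B, and quiet returns only ok. Input that does not fit is refused with a message, and nothing moves.
- robot.read_state(): the state, without advancing time (a new reading comes with each control period).
- robot.grab_frame(name): name is "scene" or "top" or "wrist"; returns a dict with "img" (420x560x3 uint8, red, green, blue), "fx", "fy", "cx", "cy" (pixels), "T" (4x4, takes a point from camera to world coordinates). Camera axes: x right, y up, looking along -z (the intrinsics and any distortion apply to the point x, -y, -z); pixel columns grow to the right and rows downward; lengths in m; the calibration is good to about 2 mm. A picture is of the moment at which its call begins. There is no depth.
- robot.sign_off(): hands the job in; it is judged then, once.
The state is a dict: "time_s": time; "qpos": joint angles; "joint_vel": joint speeds; "tau": joint torques, N m; "tool_pos": TCP position; "orientation": TCP orientation; "contact_force": force on the tool from outside, world axes, zero at the start; "moment": the same for the moment, N m; "width": finger opening in m; "finger_force": force on a finger pad.
Only numpy, scipy, OpenCV 4.12 (cv2) and the standard library are available. Lean on these libraries where they do the work, as an engineer would, in place of code of your own. Each camera call takes 0.05 s, during which the arm holds its last target. There are 200 camera calls.

## Working session

There is one attempt and no reset: what is moved stays moved. The work goes in short steps, Python scripts to look and compute and a tool call to move; the robot and the scene stay as the last step left them, time stands still between calls to the robot, and variables do not carry over. Pictures are saved under pics/ and viewed, at most 10 in all, crops included, and the job is handed in when it is done.

```bash
ls; mkdir -p pics; python3 - <<'E'
from bench import robot
import cv2,numpy as np
for n in ("scene","top"):
    f=robot.grab_frame(n); cv2.imwrite(f"pics/{n}0.png",f["img"][:,:,::-1]); 
    print(n,f["fx"],f["fy"],f["cx"],f["cy"],[k for k in f]);print(np.round(f["T"],4).tolist())
    np.savez(f"{n}0.npz",**{k:f[k] for k in f})
print(robot.read_state())
E
```

```text
bench.py
pics
scene 420.755962734993 420.755962734993 274.3994180801083 212.45700769957494 ['img', 'fx', 'fy', 'cx', 'cy', 'T']
[[-0.8828, 0.3441, -0.3197, 0.1503], [-0.4694, -0.6207, 0.628, 0.7599], [0.0176, 0.7045, 0.7095, 0.9658], [0.0, 0.0, 0.0, 1.0]]
top 384.98489246749983 384.98489246749983 275.0454143377946 207.60298164645323 ['img', 'fx', 'fy', 'cx', 'cy', 'T']
[[0.0149, 0.9935, -0.1132, 0.4065], [-0.9999, 0.0151, 0.0014, 0.007], [0.0031, 0.1132, 0.9936, 1.0763], [0.0, 0.0, 0.0, 1.0]]
{'time_s': 0.1, 'qpos': array([-1.25720596e+00,  2.17695985e-01,  1.61475714e+00, -1.15532195e-05,
        1.31133802e+00, -1.12193220e-01]), 'joint_vel': array([ 2.41428652e-04, -2.24831201e-03, -2.84277677e-03,  7.14091534e-04,
       -8.27807291e-04, -7.88516223e-05]), 'tau': array([-8.20747282e-04, -3.98074150e+01, -3.04969454e+01, -1.03144871e-04,
        4.20984012e-03,  6.14407000e-06]), 'tool_pos': array([ 0.25793928, -0.56848378,  0.23009679]), 'orientation': array([-3.06853018e+00, -6.63321232e-01,  3.64356137e-04]), 'contact_force': array([-1.09883839, -0.88864718, -1.32688434]), 'moment': array([ 2.59944262e-02, -5.41517793e-05, -2.43611181e-03]), 'finger_force': 0.0, 'width': 0.0852421890214425}
```
View pics/scene0.png

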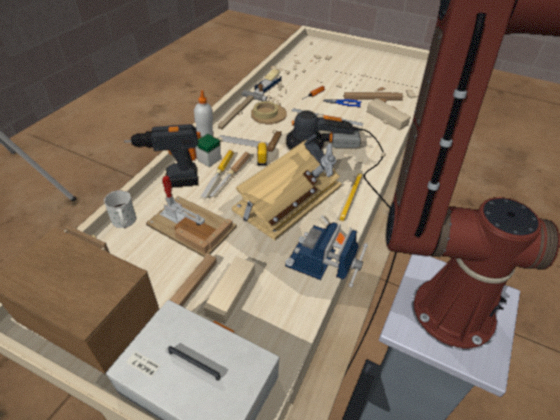

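View pics/top0.png

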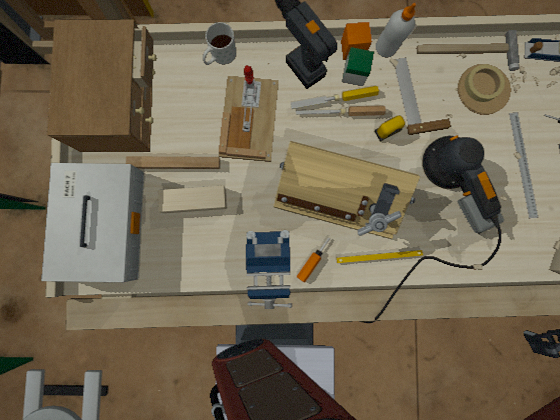

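The scene view shows the offcut near (232,288), the strip at (195,282) and the jig at (290,190). In the top view the offcut is at (195,199), the strip at (173,162), the jig at (345,187), the stud and nut at about (378,221), the strap tab near (387,195), the driver at (316,258) and the rule at (380,257).

```bash
cat > h.py <<'E'
import numpy as np,cv2
from bench import robot
def grab(n,tag):
    f=robot.grab_frame(n); np.savez(f"{tag}.npz",**f); cv2.imwrite(f"pics/{tag}.png",f["img"][:,:,::-1]); return f
def load(tag): return dict(np.load(f"{tag}.npz"))
def ray(f,u,v):
    d=np.array([(u-f["cx"])/f["fx"],-(v-f["cy"])/f["fy"],-1.]); T=f["T"]
    d=T[:3,:3]@d; return T[:3,3],d/np.linalg.norm(d)
def onz(f,u,v,z):
    o,d=ray(f,u,v); return o+d*(z-o[2])/d[2]
def tri(*obs):
    A=np.zeros((3,3));b=np.zeros(3);L=[ray(*o) for o in obs]
    for o,d in L: P=np.eye(3)-np.outer(d,d);A+=P;b+=P@o
    p=np.linalg.solve(A,b); return p,[round(1e3*np.linalg.norm((np.eye(3)-np.outer(d,d))@(p-o)),1) for o,d in L]
def proj(f,p):
    q=f["T"][:3,:3].T@(np.asarray(p)-f["T"][:3,3]); return np.array([f["cx"]+f["fx"]*q[0]/-q[2],f["cy"]-f["fy"]*q[1]/-q[2]])
def toolR():
    return cv2.Rodrigues(np.array(robot.read_state()["orientation"]))[0]
E
python3 - <<'E'
from h import *
t=load("top0");s=load("scene0")
for n,u,v,z in (("offcut",195,199,.043),("stud",378,221,.15),("jig",345,187,.08)): print(n,onz(t,u,v,z).round(3))
im=t["img"][:,:,::-1]
a=cv2.resize(im[130:250,260:430],None,fx=4.5,fy=4.5,interpolation=cv2.INTER_CUBIC)
cv2.imwrite("pics/c1.png",a)
print(toolR().round(3))
E
```

```text
offcut [0.544 0.222 0.043]
stud [ 0.483 -0.243  0.15 ]
jig [ 0.577 -0.177  0.08 ]
[[ 0.911  0.413 -0.001]
 [ 0.413 -0.911  0.002]
 [ 0.    -0.002 -1.   ]]
```

View pics/c1.png

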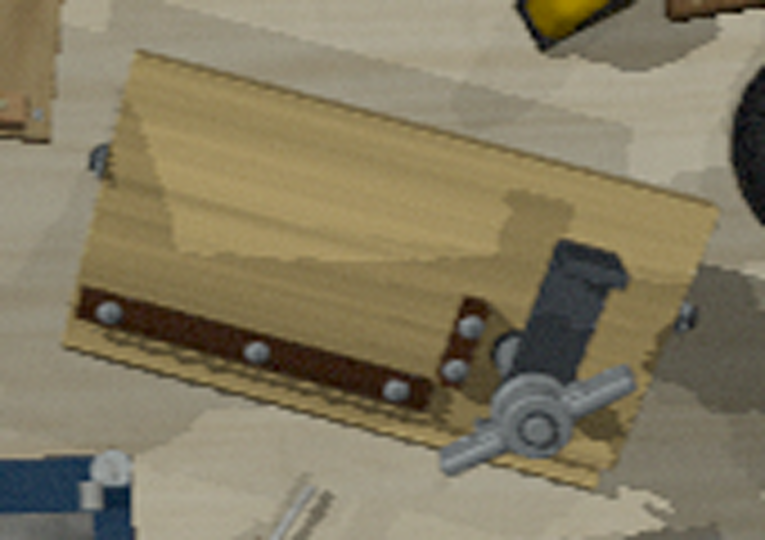

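The crop shows the bed face corners at (135,52), (718,208), (600,490) and (65,347). The stud is at (537,428), the nut wings run from (445,465) to (632,375), and the strap points up-slope with its tab at about (590,262).

Request:
steer_hand:
  increments:
    - [[0.025, -0.0226, -0.0142, 0], [0.025, -0.0226, -0.0142, 0], [0.025, -0.0226, -0.0142, 0], [0.025, -0.0226, -0.0142, 0], [0.025, -0.0226, -0.0142, 0], [0.025, -0.0226, -0.0142, 0], [0.025, -0.0226, -0.0142, 0], [0.025, -0.0226, -0.0142, 0], [0.025, -0.0226, -0.0142, 0], [0.025, -0.0226, -0.0142, 0], [0.025, -0.0226, -0.0142, 0], [0.025, -0.0226, -0.0142, 0]]
  jaw: 0.085

```text
time_s: 1.1
tool_pos: [0.4194, -0.1965, 0.402]
orientation: [-3.07, -0.663, 0.0]
contact_force: [0.7, -1.0, 0.7]
width: 0.085
finger_force: 0.0
```

Request:
steer_hand:
  increments:
    - [[0, 0, 0, -0.123], [0, 0, 0, -0.123], [0, 0, 0, -0.123], [0, 0, 0, -0.123], [0, 0, 0, -0.123], [0, 0, 0, -0.123], [0, 0, 0, -0.123], [0, 0, 0, -0.123], [0, 0, 0, -0.123], [0, 0, 0, -0.123], [0, 0, 0, 0]]

```text
time_s: 2.02
tool_pos: [0.4191, -0.1981, 0.4011]
orientation: [-2.122, -2.315, 0.0]
contact_force: [0.6, -0.7, -0.1]
width: 0.0852
finger_force: 0.0
```

```bash
python3 - <<'E'
from h import *
f=grab("wrist","w1"); print(f["T"].round(3),f["fx"],f["cx"],f["cy"]); print(toolR().round(3))
E
```

```text
[[ 0.996 -0.082 -0.027  0.413]
 [ 0.087  0.945  0.316 -0.116]
 [-0.    -0.317  0.948  0.544]
 [ 0.     0.     0.     1.   ]] 333.82369064797064 273.27039918648165 212.3819141979201
[[-0.082  0.997 -0.001]
 [ 0.997  0.082  0.001]
 [ 0.001 -0.001 -1.   ]]
```

View pics/w1.png

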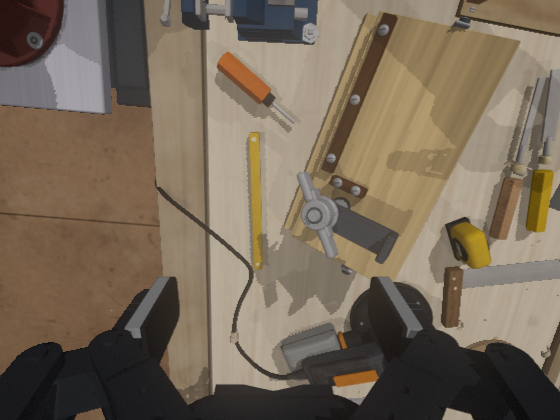

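The wrist view shows the bed corners at about (373,12), (520,40), (392,280) and (285,231). The stud top is at (316,214), the wing ends are near (303,175) and (333,253), and the tab is at (388,243). The driver is at (255,88) and the rule runs from (254,135) to (258,268).

```bash
python3 - <<'E'
from h import *
t=load("top0");w=load("w1");s=load("scene0")
c=lambda x,y:(x/4.5+260-.4,y/4.5+130-.4)
def ref(f,p):
    g=cv2.cvtColor(f["img"],cv2.COLOR_RGB2GRAY); q=np.array([[p]],np.float32)
    r=cv2.cornerSubPix(g,q.copy(),(4,4),(-1,-1),(3,30,.01))[0,0]; return tuple(r) if np.hypot(*(r-q[0,0]))<5 else p
P=dict(UL=((135,52),(520,40),(112,130,0)),UR=((718,208),(392,280),(112,-210,0)),DR=((600,490),(285,231),(-58,-210,0)),DL=((65,347),(373,12),(-58,130,0)))
W=[];B=[]
for k,(a,b,m) in P.items():
    a=ref(t,c(*a));b2=ref(w,b);p,e=tri((t,*a),(w,*b2));W.append(p);B.append(m);print(k,np.round(a,1),np.round(b2,1),p.round(4),e)
for k,a,b in (("L1",(110,313),(383,30)),("L2",(257,352),(354,100)),("L3",(396,390),(331,158)),("stud",(538,429),(315,215)),("tip1",(625,377),(330,248)),("tip2",(450,460),(305,180)),("tab",(590,262),(388,243))):
    p,e=tri((t,*c(*a)),(w,*b));print(k,p.round(4),e)
W=np.array(W);B=np.array(B)/1e3
def kab(B,W):
    U,_,Vt=np.linalg.svd((B-B.mean(0)).T@(W-W.mean(0)));D=np.diag([1,1,np.linalg.det(Vt.T@U.T)]);R=Vt.T@D@U.T
    return R,W.mean(0)-R@B.mean(0)
R,o=kab(B,W);print(R.round(3),o.round(4));print(((B@R.T+o-W)*1e3).round(1))
np.savez("bed.npz",R=R,o=o)
print("stud top pred",o+R@[0,-.13,.114], "tilt",np.degrees(np.arccos(R[2,2])))
E
```

```text
UL [290.  140.4] [520.3  40.7] [ 0.6863 -0.0288  0.1252] [np.float64(1.2), np.float64(1.2)]
UR [419.2 175.8] [393.  281.4] [ 0.605  -0.3534  0.1174] [np.float64(5.4), np.float64(5.4)]
DR [396.9 239.4] [285 231] [ 0.4498 -0.3404 -0.021 ] [np.float64(4.4), np.float64(4.4)]
DL [273.4 206.5] [373.  12.] [0.5312 0.0082 0.0406] [np.float64(4.2), np.float64(4.2)]
L1 [ 0.5451 -0.0182  0.065 ] [np.float64(0.5), np.float64(0.5)]
L2 [ 0.5238 -0.1055  0.0584] [np.float64(0.2), np.float64(0.2)]
L3 [ 0.5015 -0.1858  0.0689] [np.float64(0.4), np.float64(0.4)]
stud [ 0.4722 -0.2383  0.1762] [np.float64(0.5), np.float64(0.5)]
tip1 [ 0.5051 -0.2983  0.1319] [np.float64(1.0), np.float64(1.0)]
tip2 [ 0.4546 -0.1927  0.187 ] [np.float64(2.3), np.float64(2.3)]
tab [ 0.559  -0.2625  0.1876] [np.float64(1.6), np.float64(1.6)]
[[ 0.788  0.213 -0.577]
 [-0.223  0.973  0.056]
 [ 0.573  0.085  0.815]] [ 0.5553 -0.1337  0.0535]
[[-14.9  -3.2   3.5]
 [ -6.1  -9.6 -17.5]
 [ 15.   15.2  23.4]
 [  6.1  -2.4  -9.4]]
stud top pred [ 0.46182667 -0.25386165  0.13535567] tilt 35.421071952504846
```

Request:
steer_hand:
  increments:
    - [[0.0174, 0.0178, 0.01, 0], [0.0174, 0.0178, 0.01, 0], [0.0174, 0.0178, 0.01, 0], [0.0174, 0.0178, 0.01, 0], [0.0174, 0.0178, 0.01, 0], [0.0174, 0.0178, 0.01, 0], [0.0174, 0.0178, 0.01, 0], [0.0174, 0.0178, 0.01, 0], [0, 0, 0, 0], [0, 0, 0, 0]]

```text
time_s: 2.9
tool_pos: [0.5491, -0.0466, 0.3202]
orientation: [-2.124, -2.312, 0.003]
contact_force: [0.2, 0.0, -0.8]
width: 0.0851
finger_force: 0.0
```

```bash
python3 -c "
from h import *
grab('wrist','w2')"
```

Request:
steer_hand:
  increments:
    - [[0.025, 0, 0, 0], [0.025, 0, 0, 0], [0.025, 0, 0, 0], [0.025, 0, 0, 0], [0.025, 0, 0, 0], [0.025, 0, 0, 0], [0.025, 0, 0, 0], [0.025, 0, 0, 0], [0, 0, 0, 0], [0, 0, 0, 0]]

```text
time_s: 3.78
tool_pos: [0.5324, 0.1516, 0.3226]
orientation: [2.124, 2.313, 0.001]
contact_force: [-0.8, -0.2, -0.2]
width: 0.0849
finger_force: 0.0
```

```bash
python3 -c "
from h import *
f=grab('wrist','w3')
for n in '23': cv2.imwrite(f'pics/w{n}b.png',cv2.resize(load('w'+n)['img'][:,:,::-1],(784,588),interpolation=cv2.INTER_CUBIC))"
```

```text
(no output)
```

View pics/w2b.png

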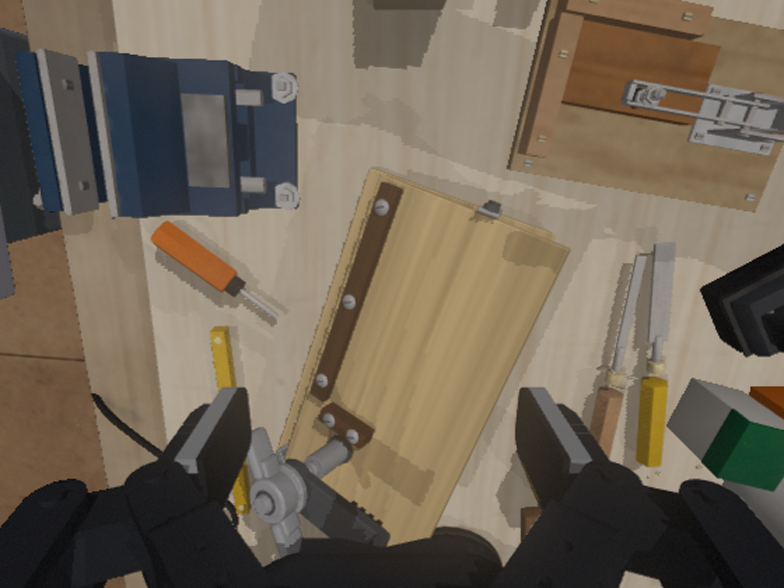

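View pics/w3b.png

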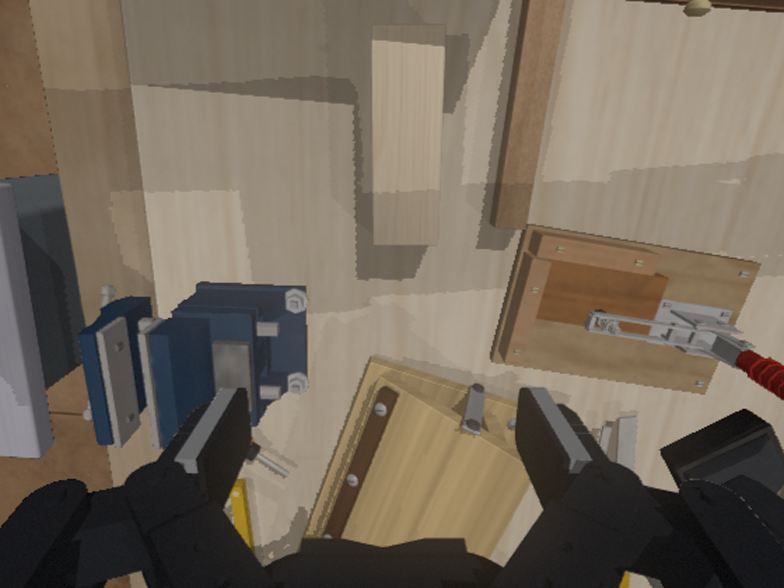

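In w2b (1.4x) the ledge bolts are at (381,207), (348,302) and (321,381), and the stop bolts at (329,420) and (352,436). The face's UL corner is at (569,250), the ledge's inner left corner at (404,186) and the stud at (266,504). In w3b the offcut's top face has corners (372,25), (446,26), (436,246) and (373,243), and the strip's left edge is about 75 px from it.

```bash
python3 - <<'E'
from h import *
t=load("top0");w=load("w1");w2=load("w2");w3=load("w3")
c=lambda x,y:(x/4.5+260-.4,y/4.5+130-.4); d=lambda x,y:(x/1.4-.2,y/1.4-.2)
O=dict(L1=[(t,*c(110,313)),(w,383,30),(w2,*d(381,207)),(w3,*d(380,409))],L2=[(t,*c(257,352)),(w,354,100),(w2,*d(348,302)),(w3,*d(351,480))],
L3=[(t,*c(396,390)),(w,331,158),(w2,*d(321,381))],S1=[(t,*c(455,370)),(w,337,183),(w2,*d(329,420))],S2=[(t,*c(471,327)),(w,355,191),(w2,*d(352,436))],
stud=[(t,*c(538,429)),(w,315,215),(w2,*d(265,504))],UL=[(t,*c(135,52)),(w,520.3,40.7),(w2,*d(569,250))],UR=[(t,*c(718,208)),(w,393,281.4)],LD=[(t,*c(123,299)),(w2,*d(404,186)),(w3,*d(399,392))])
G={}
for k,o in O.items():
    p,e=tri(*o);G[k]=p;print(k,p.round(4),np.array(e))
L=G["L1"]-G["L3"];print("yaw from bolts",np.degrees(np.arctan2(-L[0],L[1])), L[2]/np.linalg.norm(L))
q=[onz(w3,*d(*p),.043) for p in ((372,25),(446,26),(436,246),(373,243))]
print(np.round(q,4),[round(np.linalg.norm(q[i]-q[i-1]),4) for i in range(4)])
for p in q: print(proj(t,p).round(1))
g=cv2.resize(t["img"][160:240,140:250,::-1],None,fx=6,fy=6,interpolation=cv2.INTER_CUBIC)
cv2.imwrite("pics/c2.png",g)
E
```

```text
L1 [ 0.5456 -0.0178  0.062 ] [0.6 0.7 0.2 0.2]
L2 [ 0.5228 -0.1053  0.0621] [0.5 0.5 0.1 0.5]
L3 [ 0.502  -0.1864  0.0649] [0.4 0.4 0.1]
S1 [ 0.5127 -0.2182  0.0808] [0.9 0.7 0.3]
S2 [ 0.536  -0.2241  0.0951] [0.7 0.8 0.1]
stud [ 0.4733 -0.241   0.1677] [0.8 0.6 0.3]
UL [ 0.6847 -0.0285  0.127 ] [0.2 0.4 0.5]
UR [ 0.605  -0.3535  0.1173] [5.3 5.3]
LD [ 0.5632 -0.0153  0.0256] [12.3 13.6  3.4]
yaw from bolts -14.500242209350414 -0.01690307880368654
[[0.5111 0.3202 0.043 ]
 [0.57   0.3245 0.043 ]
 [0.5836 0.1463 0.043 ]
 [0.5256 0.1442 0.043 ]] [np.float64(0.1766), np.float64(0.0591), np.float64(0.1787), np.float64(0.058)]
[158.3 210.7]
[157.8 189.1]
[223.6 185.1]
[223.7 206.3]
```

View pics/c2.png

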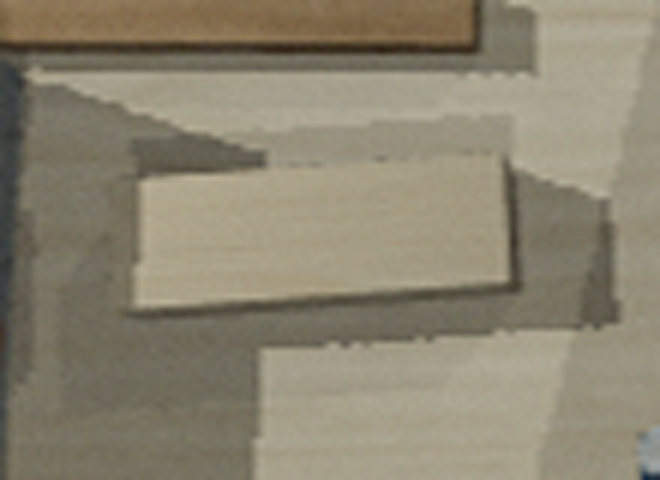

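The crop's top-face corners are (138,178), (503,155), (515,287) and (130,310), so the block is tilted about 4° in yaw and the strip's nearest edge is about 20 px (at 6x) above its left end.

```bash
python3 - <<'E'
from h import *
from scipy.spatial.transform import Rotation as Ro
t=load("top0");w3=load("w3")
a=[(163,189.6),(223.8,185.8),(225.8,207.8),(161.7,211.6)]
q=np.array([onz(t,u-.4,v-.4,.043) for u,v in a]);print(q.round(4),[round(np.linalg.norm(q[i]-q[i-1]),4) for i in range(4)],q.mean(0))
b=[(372,25),(446,26),(436,246),(373,243)];b=[b[1],b[2],b[3],b[0]]
b=[(446,26),(436,246),(373,243),(372,25)]
for (u,v),(x,y) in zip(a,b): 
    p,e=tri((t,u-.4,v-.4),(w3,x/1.4-.2,y/1.4-.2));print(p.round(4),e)
G=dict(L1=[.5456,-.0178,.062],L2=[.5228,-.1053,.0621],L3=[.502,-.1864,.0649],S1=[.5127,-.2182,.0808],S2=[.536,-.2241,.0951],stud=[.4733,-.241,.1677],UL=[.6847,-.0285,.127],tip1=[.5051,-.2983,.1319],tip2=[.4546,-.1927,.187],tab=[.559,-.2625,.1876])
for yaw in (-14.5,):
    R=Ro.from_euler('ZY',[yaw,-30],degrees=True).as_matrix()
    o1=np.array(G["stud"])-R@[0,-.13,.114];o2=np.array(G["UL"])-R@[.112,.13,0]
    print(R.round(3),o1.round(4),o2.round(4)); o=(o1+o2)/2
    for k,p in G.items(): print(k,(1e3*R.T@(np.array(p)-o)).round(1))
    np.savez("bed.npz",R=R,o=o)
E
```

```text
[[0.5699 0.3114 0.043 ]
 [0.5829 0.1468 0.043 ]
 [0.5228 0.1396 0.043 ]
 [0.5098 0.312  0.043 ]] [np.float64(0.06), np.float64(0.1651), np.float64(0.0605), np.float64(0.1729)] [0.54633644 0.22744206 0.043     ]
[ 0.5847  0.3465 -0.0693] [np.float64(3.6), np.float64(3.6)]
[0.583  0.1466 0.0443] [np.float64(0.4), np.float64(0.4)]
[0.525  0.1413 0.0283] [np.float64(0.6), np.float64(0.6)]
[0.5116 0.3244 0.01  ] [np.float64(3.0), np.float64(3.0)]
[[ 0.838  0.25  -0.484]
 [-0.217  0.968  0.125]
 [ 0.5    0.     0.866]] [ 0.561  -0.1294  0.069 ] [ 0.5582 -0.1301  0.071 ]
L1 [-40.  104.9  13.9]
L2 [-40.1  14.4  14.1]
L3 [-38.6 -69.3  16.4]
S1 [-14.8 -97.4  21. ]
S2 [ 13.2 -97.3  21.4]
stud [   0.6 -129.3  112.5]
UL [111.4 129.3   1.5]
tip1 [  21.8 -176.8   58.9]
tip2 [-15.9 -87.3 144.3]
tab [  87.1 -128.7   85.5]
```

Request:
steer_hand:
  increments:
    - [[0.0088, 0.0023, 0.026, 0], [0.0088, 0.0023, 0.026, 0], [0.0088, 0.0023, 0.026, 0], [0.0088, 0.0023, 0.026, 0], [0.0088, 0.0023, 0.026, 0], [0.0088, 0.0023, 0.026, 0], [0.0088, 0.0023, 0.026, 0], [0.0088, 0.0023, 0.026, 0], [0.0088, 0.0023, 0.026, 0], [0, 0, 0, 0], [0, 0, 0, 0]]

```text
time_s: 4.75
tool_pos: [0.5453, 0.2306, 0.0862]
orientation: [-2.126, -2.311, 0.006]
contact_force: [2.1, -0.4, 0.1]
width: 0.085
finger_force: 0.0
```

```bash
python3 -c "
from h import *
s=robot.read_state();R=toolR();print(R.round(3),(R.T@(np.array([.547,.232,.01])-s['tool_pos'])).round(4))"
```

```text
[[-0.083  0.997 -0.004]
 [ 0.997  0.083 -0.002]
 [-0.002 -0.004 -1.   ]] [0.0013 0.0021 0.0762]
```

Request:
steer_hand:
  increments:
    - [[0, 0.001, 0.019, 0], [0, 0.001, 0.019, 0], [0, 0, 0.019, 0], [0, 0, 0.019, 0], [0, 0, 0, 0], [0, 0, 0, 0]]

```text
time_s: 5.25
tool_pos: [0.5492, 0.2317, 0.0129]
orientation: [2.126, 2.312, 0.001]
contact_force: [0.9, 0.2, -0.1]
width: 0.0849
finger_force: 0.0
```

Request:
steer_hand:
  increments:
    - [[0, 0, 0, 0], [0, 0, 0, 0], [0, 0, 0, 0], [0, 0, 0, 0], [0, 0, 0, 0], [0, 0, 0, 0], [0, 0, 0, 0], [0, 0, 0, 0], [0, 0, 0, 0], [0, 0, 0, 0]]
  jaw: 0.04
  grip_n: 60

```text
time_s: 6.08
tool_pos: [0.5504, 0.233, 0.0146]
orientation: [2.124, 2.312, 0.005]
contact_force: [-1.5, -0.9, 6.8]
width: 0.0589
finger_force: 67.7
```

Request:
steer_hand:
  increments:
    - [[0, 0, -0.01, 0], [0, 0, -0.025, 0], [0, 0, -0.035, 0], [0, 0, -0.035, 0], [0, 0, -0.035, 0], [0, 0, -0.035, 0], [0, 0, -0.035, 0], [0, 0, -0.025, 0], [0, 0, 0, 0]]

```text
time_s: 6.83
tool_pos: [0.5523, 0.2339, 0.2557]
orientation: [2.119, 2.308, 0.02]
contact_force: [1.8, 0.7, -0.4]
width: 0.059
finger_force: 66.9
```

Request:
steer_hand:
  increments:
    - [[0, 0, 0, 0.112], [0, 0, 0, 0.112], [0, 0, 0, 0.111], [0, 0, 0, 0]]

```text
time_s: 7.17
tool_pos: [0.5473, 0.2323, 0.2453]
orientation: [-2.482, -1.925, 0.003]
contact_force: [-0.3, 0.8, -1.3]
width: 0.0595
finger_force: 66.6
```

```bash
cat > go.py <<'E'
# tool-frame move from here to a bed-frame point (mm) + vertical lift (mm)
from h import *
import sys
b=np.load("bed.npz");x,y,z,l=[float(v)/1e3 for v in sys.argv[1:5]]
s=robot.read_state();R=toolR();p=b["o"]+b["R"]@[x,y,z]+[0,0,l]
print("t",s["time_s"],"now bed",(1e3*b["R"].T@(s["tool_pos"]-b["o"])).round(1),"d tool",(R.T@(p-s["tool_pos"])).round(4),"target",p.round(3),"tool y yaw",np.degrees(np.arctan2(R[1,1],R[0,1])).round(1),"F",s["contact_force"].round(1))
E
python3 go.py 8 4 16 164.6
python3 -c "
from h import *
grab('wrist','w4');cv2.imwrite('pics/w4b.png',load('w4')['img'][:,:,::-1])"
```

```text
t 7.1667 now bed [ -1.2 347.5 203.1] d tool [-0.3436  0.1011 -0.007 ] target [ 0.56  -0.126  0.252] tool y yaw -14.4 F [-0.3  0.8 -1.3]
```

View pics/w4b.png

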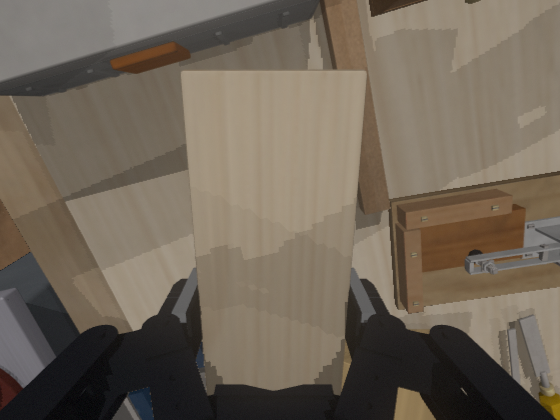

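The offcut hangs straight in the grip. Its far end runs along row 71 from (182,71) to (365,71).

```bash
python3 - <<'E'
from h import *
f=load("w4");s=robot.read_state();R=toolR();p=s["tool_pos"]
for u,v in ((182,71),(365,71),(355,240),(197,240)):
    q=onz(f,u,v,p[2]+.0284);print((R.T@(q-p)*1e3).round(1))
E
```

```text
[ 91.4 -27.8 -28.5]
[ 91.2  30.3 -28.6]
[ 33.   31.4 -28.5]
[ 33.2 -27.5 -28.4]
```

Request:
steer_hand:
  increments:
    - [[-0.02, 0.006, -0.002, 0], [-0.034, 0.01, -0.001, 0], [-0.034, 0.01, -0.001, 0], [-0.034, 0.01, -0.001, 0], [-0.034, 0.01, -0.001, 0], [-0.034, 0.01, 0, 0], [-0.034, 0.01, 0, 0], [-0.034, 0.01, 0, 0], [-0.034, 0.01, 0, 0], [-0.034, 0.01, 0, 0], [-0.02, 0.006, 0, 0], [0, 0, 0, 0]]

```text
time_s: 8.22
tool_pos: [0.5611, -0.1324, 0.2519]
orientation: [2.482, 1.924, -0.003]
contact_force: [-0.4, 0.2, -2.9]
width: 0.0589
finger_force: 66.6
```

Request:
steer_hand:
  increments:
    - [[0, 0, 0, 0], [0, 0, 0, 0]]

```text
time_s: 8.38
tool_pos: [0.5611, -0.1272, 0.252]
orientation: [-2.478, -1.928, 0.0]
contact_force: [-0.5, -0.2, -2.4]
width: 0.0591
finger_force: 66.6
```

```bash
python3 go.py 8 2 16 14.6
```

```text
t 8.3833 now bed [ 91.7   2.8 157.2] d tool [-0.001  -0.0016  0.1495] target [ 0.559 -0.128  0.102] tool y yaw -14.2 F [-0.5 -0.2 -2.4]
```

Request:
steer_hand:
  increments:
    - [[-0.001, -0.0016, 0.02, 0], [0, 0, 0.025, 0], [0, 0, 0.025, 0], [0, 0, 0.025, 0], [0, 0, 0.02, 0], [0, 0, 0.015, 0], [0, 0, 0.01, 0], [0, 0, 0, 0], [0, 0, 0, 0]]

```text
time_s: 9.13
tool_pos: [0.5596, -0.1274, 0.1125]
orientation: [-2.479, -1.929, 0.001]
contact_force: [0.2, -0.3, -1.4]
width: 0.0588
finger_force: 66.6
```

```bash
python3 go.py 8 2 16 14.6
```

```text
t 9.1333 now bed [20.7  2.3 37.1] d tool [-0.0003 -0.0005  0.01  ] target [ 0.559 -0.128  0.102] tool y yaw -14.2 F [ 0.2 -0.3 -1.4]
```

Request:
steer_hand:
  increments:
    - [[0, 0, 0.003, 0], [0, 0, 0.003, 0], [0, 0, 0, 0]]

```text
time_s: 9.38
tool_pos: [0.5603, -0.1285, 0.1074]
orientation: [2.48, 1.927, 0.001]
contact_force: [-1.7, -0.2, -2.1]
width: 0.0586
finger_force: 66.6
```

```bash
python3 go.py 8 2 16 14.6
```

```text
t 9.3833 now bed [19.   1.3 32.2] d tool [ 0.0007 -0.0014  0.0049] target [ 0.559 -0.128  0.102] tool y yaw -14.3 F [-1.7 -0.2 -2.1]
```

Request:
steer_hand:
  increments:
    - [[0.001, -0.001, 0.002, 0], [0, 0, 0.002, 0], [0, 0, 0, 0]]

```text
time_s: 9.63
tool_pos: [0.5595, -0.1273, 0.1039]
orientation: [2.481, 1.927, 0.001]
contact_force: [-0.7, 1.3, 2.8]
width: 0.0587
finger_force: 67.0
```

```bash
python3 go.py 8 2 16 14.6
```

```text
t 9.6333 now bed [16.3  2.4 29.7] d tool [-0.0004 -0.0003  0.0014] target [ 0.559 -0.128  0.102] tool y yaw -14.3 F [-0.7  1.3  2.8]
```

Request:
steer_hand:
  increments:
    - [[0, 0, 0.001, 0], [0, 0, 0.001, 0], [0, 0, 0, 0]]

```text
time_s: 9.88
tool_pos: [0.5596, -0.1273, 0.1038]
orientation: [2.481, 1.927, 0.001]
contact_force: [-5.8, 2.2, 12.9]
width: 0.0588
finger_force: 68.4
```

```bash
python3 go.py 8 2 16 14.6
```

```text
t 9.8833 now bed [16.4  2.4 29.6] d tool [-0.0004 -0.0005  0.0013] target [ 0.559 -0.128  0.102] tool y yaw -14.3 F [-5.8  2.2 12.9]
```

Request:
steer_hand:
  increments:
    - [[0, 0, 0, 0], [0, 0, 0, 0], [0, 0, 0, 0], [0, 0, 0, 0], [0, 0, 0, 0]]
  jaw: 0.072

```text
time_s: 10.3
tool_pos: [0.5586, -0.1271, 0.1001]
orientation: [-2.48, -1.927, 0.001]
contact_force: [-1.1, 0.3, -1.2]
width: 0.0717
finger_force: 0.5
```

Request:
steer_hand:
  increments:
    - [[0, 0, -0.01, 0], [0, 0, -0.025, 0], [0, 0, -0.03, 0], [0, 0, -0.03, 0], [0, 0, -0.03, 0], [0, 0, -0.02, 0], [0.02, 0, 0, 0], [0.03, 0, 0, 0], [0.03, 0, 0, 0], [0.02, 0, 0, 0], [0, 0, 0, 0]]

```text
time_s: 11.22
tool_pos: [0.585, -0.0268, 0.247]
orientation: [2.477, 1.932, 0.005]
contact_force: [-1.1, 0.1, 0.4]
width: 0.0717
finger_force: 0.0
```

```bash
python3 -c "
from h import *
grab('wrist','w5');grab('top','t5')
a=cv2.resize(load('t5')['img'][130:250,260:430,::-1],(560,395),interpolation=cv2.INTER_CUBIC)
cv2.imwrite('pics/w5b.png',load('w5')['img'][:,:,::-1])"
python3 go.py 0 0 43 0
```

```text
t 11.3167 now bed [ 87.3 102.8 153.5] d tool [-0.1027 -0.0211  0.1394] target [ 0.539 -0.124  0.107] tool y yaw -14.2 F [ 0.1  0.2 -0.6]
```

View pics/w5b.png

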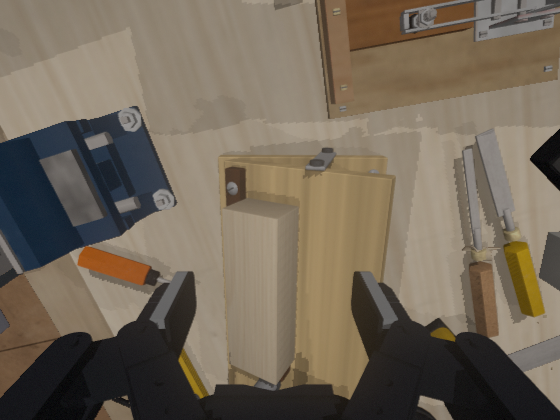

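The offcut lies flat along the ledge. Its upper-face end edge runs from about (225,204) to (298,211), and its lower end from about (230,372) to (275,384), next to the end stop.

```bash
python3 - <<'E'
from h import *
b=np.load("bed.npz");f=load("w5");t=load("t5")
for dx,dy in ((0,0),(5,0),(0,5)):
  print(dx,dy,[(p,proj(f,b["o"]+b["R"]@(np.array([p[0]+dx,p[1]+dy,p[2]])/1e3)).round(0).tolist()) for p in ((-30,90,43),(30,90,43),(30,90,0),(30,-90,43),(-30,-90,43))])
for tgt,n in ((f,'w5'),(t,'t5')):
  for p in ((-30,90,43),(30,90,43),(30,-90,43)):
    pass
def onb(f,u,v,z):
    o,d=ray(f,u,v);o=b["R"].T@(o-b["o"]);d=b["R"].T@d;return (o+d*(z-o[2])/d[2])*1e3
for u,v in ((225,204),(298,211),(296,383),(275,384),(230,372)): print((u,v),onb(f,u,v,.043).round(1))
E
```

```text
0 0 [((-30, 90, 43), [223.0, 211.0]), ((30, 90, 43), [278.0, 222.0]), ((30, 90, 0), [300.0, 209.0]), ((30, -90, 43), [276.0, 387.0]), ((-30, -90, 43), [229.0, 365.0])]
5 0 [((-30, 90, 43), [227.0, 212.0]), ((30, 90, 43), [284.0, 223.0]), ((30, 90, 0), [305.0, 210.0]), ((30, -90, 43), [281.0, 389.0]), ((-30, -90, 43), [233.0, 367.0])]
0 5 [((-30, 90, 43), [222.0, 206.0]), ((30, 90, 43), [278.0, 217.0]), ((30, 90, 0), [300.0, 204.0]), ((30, -90, 43), [276.0, 384.0]), ((-30, -90, 43), [229.0, 362.0])]
(225, 204) [-26.7  97.5  43. ]
(298, 211) [ 48.2 103.3  43. ]
(296, 383) [ 51.8 -73.2  43. ]
(275, 384) [ 28.3 -86.5  43. ]
(230, 372) [-29.4 -99.1  43. ]
```

```bash
python3 go.py 0 125 25 60; python3 go.py 0 125 25 0; python3 go.py 0 101 25 0
```

```text
t 11.3167 now bed [ 87.3 102.8 153.5] d tool [ 0.0223 -0.0114  0.0949] target [ 0.579 -0.006  0.152] tool y yaw -14.2 F [ 0.1  0.2 -0.6]
t 11.3167 now bed [ 87.3 102.8 153.5] d tool [ 0.0223 -0.0115  0.1549] target [ 0.579 -0.006  0.092] tool y yaw -14.2 F [ 0.1  0.2 -0.6]
t 11.3167 now bed [ 87.3 102.8 153.5] d tool [-0.0017 -0.0116  0.1549] target [ 0.573 -0.029  0.092] tool y yaw -14.2 F [ 0.1  0.2 -0.6]
```

Request:
steer_hand:
  increments:
    - [[0.011, -0.006, 0.02, 0], [0.011, -0.0055, 0.025, 0], [0, 0, 0.03, 0], [0, 0, 0.02, 0], [0, 0, 0, 0], [0, 0, 0.02, 0], [0, 0, 0.02, 0], [0, 0, 0.02, 0], [0, 0, 0, 0], [0, 0, 0, 0]]
  jaw: 0

```text
time_s: 12.15
tool_pos: [0.5779, -0.0071, 0.091]
orientation: [-2.482, -1.925, 0.001]
contact_force: [0.0, 0.6, 1.3]
width: 0.0
finger_force: 0.0
```

```bash
python3 go.py 0 101 25 0
```

```text
t 12.15 now bed [ -0.7 123.4  24.7] d tool [-0.0224  0.0005 -0.0006] target [ 0.573 -0.029  0.092] tool y yaw -14.4 F [0.  0.6 1.3]
```

Request:
steer_hand:
  increments:
    - [[-0.006, 0, 0, 0], [-0.006, 0, 0, 0], [-0.004, 0, 0, 0], [-0.003, 0, 0, 0], [0, 0, 0, 0]]

```text
time_s: 12.57
tool_pos: [0.5738, -0.0255, 0.0917]
orientation: [2.481, 1.925, 0.001]
contact_force: [0.2, -0.3, -0.1]
width: 0.0
finger_force: 0.0
```

```bash
python3 go.py 0 101 25 0
```

```text
t 12.5667 now bed [1.000e-01 1.045e+02 2.500e+01] d tool [-0.0035 -0.0001  0.    ] target [ 0.573 -0.029  0.092] tool y yaw -14.4 F [ 0.2 -0.3 -0.1]
```

Request:
steer_hand:
  increments:
    - [[-0.002, 0, 0, 0], [-0.002, 0, 0, 0], [-0.002, 0, 0, 0], [0, 0, 0, 0]]

```text
time_s: 12.9
tool_pos: [0.5723, -0.0294, 0.0912]
orientation: [-2.48, -1.926, -0.003]
contact_force: [0.0, 4.5, 2.2]
width: 0.0001
finger_force: 2.2
```

```bash
python3 go.py 0 101 25 0
```

```text
t 12.9 now bed [ -0.6 100.3  24.8] d tool [ 0.0007  0.0004 -0.0004] target [ 0.573 -0.029  0.092] tool y yaw -14.3 F [0.  4.5 2.2]
```

Request:
steer_hand:
  increments:
    - [[-0.001, 0, 0, 0], [-0.001, 0, 0, 0], [-0.001, 0, 0, 0], [0, 0, 0, 0]]

```text
time_s: 13.23
tool_pos: [0.5723, -0.0294, 0.0912]
orientation: [-2.479, -1.923, -0.01]
contact_force: [2.6, 12.5, 1.9]
width: 0.0003
finger_force: 6.3
```

```bash
python3 go.py 0 101 25 0
```

```text
t 13.2333 now bed [ -0.5 100.3  24.9] d tool [ 0.0007  0.0004 -0.0004] target [ 0.573 -0.029  0.092] tool y yaw -14.4 F [ 2.6 12.5  1.9]
```

Request:
steer_hand:
  increments:
    - [[0.01, 0, 0, 0], [0, 0, -0.03, 0], [0, 0, -0.03, 0], [0, 0.02, -0.03, 0], [-0.03, 0.03, 0, 0], [-0.035, 0, 0, 0], [-0.035, 0, 0, 0], [-0.01, 0, 0, 0], [0, 0, 0, 0], [0, 0, 0, 0]]

```text
time_s: 14.07
tool_pos: [0.594, -0.1421, 0.1801]
orientation: [-2.482, -1.925, 0.001]
contact_force: [-0.1, 0.1, 0.1]
width: 0.0001
finger_force: 0.0
```

```bash
python3 go.py 58 0 22 0
```

```text
t 14.0667 now bed [86.6 -3.3 77.2] d tool [0.0033 0.0029 0.0621] target [ 0.598 -0.14   0.118] tool y yaw -14.4 F [-0.1  0.1  0.1]
```

Request:
steer_hand:
  increments:
    - [[0.003, 0.003, 0.02, 0], [0, 0, 0.02, 0], [0, 0, 0.02, 0], [0, 0, 0, 0], [0, -0.004, 0, 0], [0, -0.004, 0, 0], [0, -0.003, 0, 0], [0, 0, 0, 0]]

```text
time_s: 14.73
tool_pos: [0.5879, -0.1368, 0.1224]
orientation: [2.479, 1.927, 0.002]
contact_force: [1.2, 0.2, -0.5]
width: 0.0002
finger_force: 0.0
```

```bash
python3 go.py 45 0 29 0
```

```text
t 14.7333 now bed [51.4  0.2 30.8] d tool [-0.0002 -0.0046  0.0048] target [ 0.583 -0.136  0.118] tool y yaw -14.3 F [ 1.2  0.2 -0.5]
```

Request:
steer_hand:
  increments:
    - [[0, -0.002, 0, 0], [0, -0.002, 0, 0], [0, 0, 0, 0]]

```text
time_s: 14.98
tool_pos: [0.5835, -0.1361, 0.1213]
orientation: [2.481, 1.927, 0.001]
contact_force: [0.3, 0.5, 0.5]
width: -0.0004
finger_force: 0.0
```

```bash
python3 go.py 45 0 29 0
```

```text
t 14.9833 now bed [47.  -0.2 32.1] d tool [ 0.0002 -0.0002  0.0037] target [ 0.583 -0.136  0.118] tool y yaw -14.3 F [0.3 0.5 0.5]
```

Request:
steer_hand:
  increments:
    - [[0, -0.002, 0, 0], [0, -0.002, 0, 0], [0, 0, 0, 0]]

```text
time_s: 15.23
tool_pos: [0.5793, -0.135, 0.1206]
orientation: [-2.481, -1.927, 0.0]
contact_force: [0.4, 0.5, -0.6]
width: -0.0
finger_force: 0.0
```

```bash
python3 go.py 45 0 29 0
```

```text
t 15.2333 now bed [42.9 -0.1 33.7] d tool [0.0001 0.0041 0.003 ] target [ 0.583 -0.136  0.118] tool y yaw -14.3 F [ 0.4  0.5 -0.6]
```

Request:
steer_hand:
  increments:
    - [[0, -0.002, 0, 0], [0, -0.001, 0, 0], [0, 0, 0, 0]]

```text
time_s: 15.48
tool_pos: [0.5765, -0.1342, 0.1206]
orientation: [-2.481, -1.927, 0.0]
contact_force: [-0.3, -0.3, -0.0]
width: -0.0
finger_force: 0.0
```

```bash
python3 go.py 45 0 29 0
```

```text
t 15.4833 now bed [40.4 -0.1 35.1] d tool [0.0001 0.007  0.003 ] target [ 0.583 -0.136  0.118] tool y yaw -14.3 F [-0.3 -0.3 -0. ]
```

Request:
steer_hand:
  increments:
    - [[0, -0.002, 0.001, 0], [0, -0.001, 0.001, 0], [0, 0, 0, 0]]

```text
time_s: 15.73
tool_pos: [0.5734, -0.1334, 0.1183]
orientation: [-2.48, -1.927, 0.001]
contact_force: [-0.1, -0.2, -0.0]
width: -0.0001
finger_force: 0.0
```

```bash
python3 go.py 45 0 29 0
```

```text
t 15.7333 now bed [36.5 -0.1 34.7] d tool [0.0001 0.0102 0.0007] target [ 0.583 -0.136  0.118] tool y yaw -14.3 F [-0.1 -0.2 -0. ]
```

Request:
steer_hand:
  increments:
    - [[0, -0.002, 0.001, 0], [0, -0.001, 0, 0], [0, 0, 0, 0]]

```text
time_s: 15.98
tool_pos: [0.5709, -0.1328, 0.1177]
orientation: [2.481, 1.927, 0.0]
contact_force: [0.4, 0.1, 0.7]
width: 0.0001
finger_force: 0.0
```

```bash
python3 go.py 45 0 29 0
```

```text
t 15.9833 now bed [33.9 -0.1 35.5] d tool [0.0001 0.0128 0.0001] target [ 0.583 -0.136  0.118] tool y yaw -14.3 F [0.4 0.1 0.7]
```

Request:
steer_hand:
  increments:
    - [[0, -0.001, 0.001, 0], [0, -0.001, 0, 0], [0, 0, 0, 0]]

```text
time_s: 16.23
tool_pos: [0.5703, -0.1327, 0.1176]
orientation: [2.479, 1.925, 0.003]
contact_force: [2.0, 1.1, 1.2]
width: 0.0004
finger_force: 1.4
```

```bash
python3 go.py 45 0 29 0
```

```text
t 16.2333 now bed [33.4 -0.2 35.7] d tool [0.0001 0.0135 0.0001] target [ 0.583 -0.136  0.118] tool y yaw -14.3 F [2.  1.1 1.2]
```

Request:
steer_hand:
  increments:
    - [[0, -0.001, 0, 0], [0, -0.001, 0, 0], [0, 0, 0, 0]]

```text
time_s: 16.48
tool_pos: [0.5691, -0.1324, 0.1183]
orientation: [2.478, 1.925, 0.005]
contact_force: [4.5, -1.3, 4.0]
width: -0.0001
finger_force: 3.1
```

```bash
python3 go.py 45 0 29 0
python3 -c "
from h import *
grab('wrist','w6');grab('scene','s6');cv2.imwrite('pics/w6b.png',load('w6')['img'][:,:,::-1])"
```

```text
t 16.4833 now bed [32.6 -0.2 37. ] d tool [0.0001 0.0147 0.0008] target [ 0.583 -0.136  0.118] tool y yaw -14.3 F [ 4.5 -1.3  4. ]
```

View pics/w6b.png

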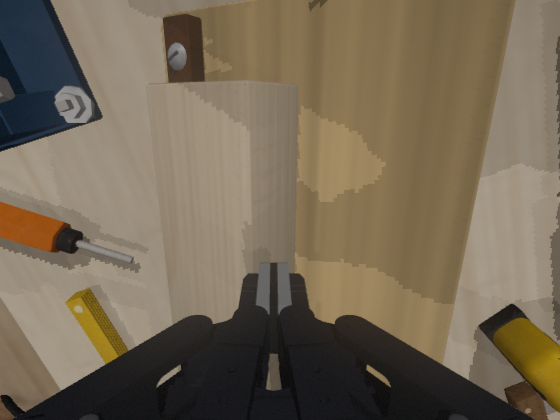

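The closed fingers touch the offcut's uphill face (contact at bed x ≈ 33), and the block sits against the ledge, its near edge at (150–298,83). It is seated, so next comes the strap.

Request:
steer_hand:
  increments:
    - [[0, 0.005, -0.005, 0], [0, 0, -0.035, 0], [0, 0, -0.04, 0], [0, 0, -0.04, 0], [-0.035, 0, 0, 0], [-0.035, 0, 0, 0], [-0.035, 0, 0, 0], [-0.035, 0, 0, 0], [-0.032, 0, 0, 0], [0, 0, 0, 0], [0, 0, 0, 0]]

```text
time_s: 17.5
tool_pos: [0.5271, -0.3002, 0.2346]
orientation: [-2.479, -1.919, 0.003]
contact_force: [-0.5, 0.5, -0.1]
width: -0.0007
finger_force: 0.0
```

```bash
python3 go.py 88 -170 88 0
```

```text
t 17.5 now bed [  91.9 -173.2  137. ] d tool [0.0031 0.0214 0.0443] target [ 0.548 -0.302  0.19 ] tool y yaw -14.5 F [-0.5  0.5 -0.1]
```

Request:
steer_hand:
  increments:
    - [[0.003, 0.0214, 0.01, 0], [0, 0, 0.017, 0], [0, 0, 0.017, 0], [0, 0, 0, 0], [0, 0, 0, 0]]

```text
time_s: 17.92
tool_pos: [0.5495, -0.2996, 0.1903]
orientation: [-2.474, -1.925, 0.003]
contact_force: [0.8, -0.3, 0.1]
width: 0.0001
finger_force: 0.0
```

```bash
python3 go.py 88 -158 88 0
```

```text
t 17.9167 now bed [  88.4 -167.    87.8] d tool [ 0.009  -0.0004  0.0001] target [ 0.551 -0.291  0.19 ] tool y yaw -14.2 F [ 0.8 -0.3  0.1]
```

Request:
steer_hand:
  increments:
    - [[0.012, 0, 0, 0], [0.011, 0.0013, -0.0008, 0], [0.011, 0.0013, -0.0008, 0], [0.011, 0.0013, -0.0007, 0], [0.012, -0.0028, 0.0016, 0], [0.012, -0.0028, 0.0016, 0], [0.012, -0.0028, 0.0017, 0], [0, 0, 0, 0]]

```text
time_s: 18.58
tool_pos: [0.5667, -0.2191, 0.1898]
orientation: [-2.478, -1.928, -0.003]
contact_force: [1.8, 0.5, 1.4]
width: 0.0002
finger_force: 0.4
```

```bash
python3 go.py 83 -89 88 0
```

```text
t 18.5833 now bed [ 85.2 -84.7  89.1] d tool [-0.0043 -0.0014  0.0021] target [ 0.564 -0.223  0.188] tool y yaw -14.2 F [1.8 0.5 1.4]
```

Request:
steer_hand:
  increments:
    - [[0.0087, -0.0077, 0.005, 0], [0.0087, -0.0077, 0.005, 0], [0.0087, -0.0077, 0.005, 0], [0.0057, -0.0105, 0.006, 0], [0.0057, -0.0105, 0.006, 0], [0.0057, -0.0105, 0.006, 0], [0, 0, 0, 0], [0, 0, 0, 0]]

```text
time_s: 19.25
tool_pos: [0.5242, -0.1667, 0.1572]
orientation: [-2.48, -1.927, -0.0]
contact_force: [0.3, -0.8, -0.3]
width: 0.0001
finger_force: 0.0
```

```bash
python3 go.py 22 -41.5 88 0
```

```text
t 19.25 now bed [ 21.9 -44.7  88.1] d tool [0.0032 0.0002 0.    ] target [ 0.525 -0.164  0.157] tool y yaw -14.3 F [ 0.3 -0.8 -0.3]
```

Request:
steer_hand:
  increments:
    - [[0, -0.002, 0.001, 0], [0, -0.002, 0.001, 0], [0, 0, 0, 0]]

```text
time_s: 19.5
tool_pos: [0.5225, -0.1665, 0.1564]
orientation: [2.479, 1.924, 0.006]
contact_force: [4.6, 2.3, 3.5]
width: 0.0001
finger_force: 2.3
```

```bash
python3 go.py 22 -41.5 88 0
```

```text
t 19.5 now bed [ 20.  -44.9  88.2] d tool [ 0.0034  0.0018 -0.0008] target [ 0.525 -0.164  0.157] tool y yaw -14.4 F [4.6 2.3 3.5]
```

Request:
steer_hand:
  increments:
    - [[0, -0.002, 0.001, 0], [0, -0.001, 0.001, 0], [0, 0, 0, 0]]

```text
time_s: 19.75
tool_pos: [0.5215, -0.1661, 0.1558]
orientation: [2.477, 1.922, 0.01]
contact_force: [7.3, 1.5, 5.0]
width: 0.0003
finger_force: 4.0
```

```bash
python3 go.py 22 -41.5 88 0
```

```text
t 19.75 now bed [ 18.8 -44.7  88.2] d tool [ 0.0032  0.0029 -0.0014] target [ 0.525 -0.164  0.157] tool y yaw -14.4 F [7.3 1.5 5. ]
```

Request:
steer_hand:
  increments:
    - [[0, 0.01, -0.005, 0], [0, 0.02, -0.03, 0], [0.01, 0.02, -0.035, 0], [0.03, 0, -0.02, 0], [0.03, 0, 0, 0], [0, 0, 0, 0], [0, 0, 0, 0]]

```text
time_s: 20.33
tool_pos: [0.5826, -0.1091, 0.2424]
orientation: [-2.477, -1.929, 0.004]
contact_force: [-0.5, -0.3, 0.6]
width: -0.0001
finger_force: 0.0
```

```bash
python3 - <<'E'
from h import *
t=grab("top","t7");w=grab("wrist","w7");b=np.load("bed.npz")
def onb(f,u,v,z):
    o,d=ray(f,u,v);o=b["R"].T@(o-b["o"]);d=b["R"].T@d;return (o+d*((z-o[2])/d[2])[...,None]) if 0 else (o+d*(z-o[2])/d[2])*1e3
for n,f in (("t",t),("w",w)):
    c=proj(f,b["o"]+b["R"]@[0,-.13,.1]);print(n,c.round(1))
    hsv=cv2.cvtColor(f["img"],cv2.COLOR_RGB2HSV)
    for nm,zz,lo,hi in (("nut",.096,90,256),("strap",.075,20,90)):
        m=(hsv[...,1]<50)&(hsv[...,2]>=lo)&(hsv[...,2]<hi)
        if nm=="strap": m=(hsv[...,2]<90)&(hsv[...,1]<110)
        q=[]
        for v,u in zip(*np.nonzero(m)):
            if np.hypot(u-c[0],v-c[1])<130:
                p=onb(f,u,v,zz)
                if np.hypot(p[0],p[1]+130)<(58 if nm=="nut" else 100): q.append(p[:2])
        q=np.array(q)-[0,-130];r=np.hypot(*q.T);a=np.arctan2(-q[:,1],q[:,0])
        sel=(r>(30 if nm=="nut" else 60))
        print(nm,len(q),np.histogram(np.degrees(a[sel]),bins=np.arange(-180,181,15))[0])
E
```

```text
t [378.7 222.7]
nut 261 [ 0  0  1  0  0  0  0  0  0  0  0  0  0  0  8 34 10 12 16 12 11 29 40  7]
strap 407 [ 19  20  24  58 107   8   0   0   1   0   0   0   0   0  14   1   0   0
   0   0   0   0   0   3]
w [195.6 386.1]
nut 92 [ 3  0  7  0  0  0  0  0  0  0  0  0  0  0  0  0  0  0  0  0  0  0 14 35]
strap 16094 [129  15   0 203 391 576 619 628 909 875 720 782 559 134   8   0   0  12
 114 328 388 325 367 350]
```

```bash
python3 - <<'E'
from h import *
b=np.load("bed.npz");t=load("top0");w=load("w1");w2=load("w2")
def onb(f,u,v,z):
    o,d=ray(f,u,v);o=b["R"].T@(o-b["o"]);d=b["R"].T@d;return (o+d*(z-o[2])/d[2])*1e3
for z in (.100,.105,.110):
  for f,P in ((t,[(625/4.5+259.6,377/4.5+129.6),(450/4.5+259.6,460/4.5+129.6)]),(w,[(333,250),(303,176)])):
    r=[onb(f,*p,z)[:2]+[0,130] for p in P];print(z,np.round(r,0).tolist(),[round(float(np.arctan2(-q[1],q[0])),2) for q in r])
# grey pixels in scene/top near nut
for nm,f in (("t7",load("t7")),("s6",load("s6"))):
  c=proj(f,b["o"]+b["R"]@[0,-.13,.105]);hsv=cv2.cvtColor(f["img"],cv2.COLOR_RGB2HSV)
  m=((hsv[...,1]<50)&(hsv[...,2]>80)).astype(np.uint8);n,l,st,ce=cv2.connectedComponentsWithStats(m)
  k=l[int(c[1])-3:int(c[1])+4,int(c[0])-3:int(c[0])+4];k=np.bincount(k[k>0]).argmax()
  ys,xs=np.nonzero(l==k);(cx,cy),(W,H),an=cv2.minAreaRect(np.stack([xs,ys],1).astype(np.float32));print(nm,c.round(1),st[k],ce[k].round(1))
  q=np.array([onb(f,x,y,.104)[:2]+[0,130] for y,x in zip(ys,xs)]);r=np.hypot(*q.T);a=np.arctan2(-q[:,1],q[:,0])[(r>32)&(r<62)]
  print(np.histogram(np.degrees(a),bins=np.arange(-180,181,15))[0], np.angle(np.mean(np.exp(2j*a)))/2)
E
```

```text
0.1 [[36.0, -35.0], [-36.0, 35.0]] [0.78, -2.37]
0.1 [[35.0, -32.0], [-36.0, 35.0]] [0.73, -2.37]
0.105 [[38.0, -34.0], [-34.0, 36.0]] [0.73, -2.32]
0.105 [[36.0, -30.0], [-34.0, 36.0]] [0.69, -2.33]
0.11 [[40.0, -32.0], [-32.0, 37.0]] [0.69, -2.28]
0.11 [[37.0, -28.0], [-32.0, 37.0]] [0.65, -2.28]
t7 [378.9 223.6] [380 211  22  21 137] [389.3 220.3]
[ 0  0  0  0  0  0  0  0  0  0  0  0  0  0 20 28  0  0  0  0  0  0  0  0] 0.7965240482141149
s6 [328.8 158.5] [   85    78   342   342 33783] [248.1 300.9]
[ 4  3 27 24 12  6  4  0  0  0  0  0  4  9 23 26 20 18 20  7 12  9  8 12] 0.9930076399812316
```

```bash
cat > plan.py <<'E'
# distances (mm, tool axes) for a stroke: plan.py a0 a1 n0 rows ; n0 = nut angle when wing is at a0
from h import *
import sys
a0,a1,n0=map(float,sys.argv[1:4]);N=int(sys.argv[4]);b=np.load("bed.npz");R=toolR();s=robot.read_state()
M=R.T@b["R"]*1e3
def pt(a,n,back=0):
    z=.085+(13.1-n)*.012/6.2832-.012
    lag=.0055+.005*abs(np.sin(a))+.011*abs(np.cos(a))+.0075*max(0,-np.sin(a))+back
    return np.array([.042*np.cos(a)+lag*np.sin(a),-.13-.042*np.sin(a)+lag*np.cos(a),z])
st=pt(a0,n0,.009);d=M@st-R.T@(b["o"]*-1e3+s["tool_pos"]*1e3)
print("t",s["time_s"],"to start",d.round(1))
A=np.linspace(a0,a1,N+1);P=[st]+[pt(a,n0+a-a0) for a in A]
print("\n".join(f"{a:.2f} "+str((M@(q-p)).round(1)) for a,p,q in zip(A,P,P[1:])))
E
python3 plan.py 0.75 1.9 3.9 4
```

```text
t 20.4333 to start [-163.8  -20.4   69.2]
0.75 [-6.6 -5.3  3.1]
1.04 [-12.1  -6.4   4.4]
1.32 [-9.2 -9.9  6.4]
1.61 [ -4.8 -11.5   7.4]
1.90 [-1.7 -8.1  5.4]
```

Request:
steer_hand:
  increments:
    - [[-0.034, -0.004, 0, 0], [-0.034, -0.004, 0, 0], [-0.034, -0.004, 0, 0], [-0.034, -0.004, 0, 0], [-0.028, -0.004, 0, 0], [0, 0, 0, 0], [0, 0, 0.023, 0], [0, 0, 0.023, 0], [0, 0, 0.023, 0], [0, 0, 0, 0], [0, 0, 0, 0]]

```text
time_s: 21.35
tool_pos: [0.5212, -0.2633, 0.1716]
orientation: [-2.478, -1.922, 0.003]
contact_force: [-0.1, 0.2, -0.8]
width: -0.0002
finger_force: 0.0
```

```bash
python3 plan.py 0.75 1.9 3.9 4
```

```text
t 21.35 to start [-0.7  0.4 -1. ]
0.75 [-6.6 -5.3  3.1]
1.04 [-12.1  -6.4   4.3]
1.32 [-9.2 -9.9  6.4]
1.61 [ -4.8 -11.5   7.4]
1.90 [-1.8 -8.1  5.4]
```

Request:
steer_hand:
  increments:
    - [[-0.007, -0.005, 0.002, 0], [-0.006, -0.003, 0.002, 0], [-0.006, -0.003, 0.002, 0], [-0.005, -0.005, 0.003, 0], [-0.005, -0.005, 0.003, 0], [-0.0025, -0.006, 0.004, 0]]

```text
time_s: 21.85
tool_pos: [0.4896, -0.2889, 0.159]
orientation: [2.479, 1.925, 0.001]
contact_force: [1.0, 0.3, 2.6]
width: -0.0002
finger_force: 1.1
```

Request:
steer_hand:
  increments:
    - [[-0.0025, -0.006, 0.004, 0], [-0.001, -0.004, 0.0025, 0], [-0.001, -0.004, 0.0025, 0], [0, 0, 0, 0]]

```text
time_s: 22.18
tool_pos: [0.4738, -0.2886, 0.1485]
orientation: [-2.481, -1.927, 0.001]
contact_force: [0.1, -0.4, 1.5]
width: 0.0
finger_force: 0.7
```

```bash
python3 go.py 0 -130 90 0
```

```text
t 22.1833 now bed [   1.8 -175.2   89.7] d tool [ 0.0452 -0.0016  0.0006] target [ 0.484 -0.244  0.148] tool y yaw -14.3 F [ 0.1 -0.4  1.5]
```

Request:
steer_hand:
  increments:
    - [[0, 0.003, -0.01, 0], [0, 0, -0.03, 0], [0, 0, -0.03, 0], [0, 0, 0, 0], [0, 0, 0, 0]]

```text
time_s: 22.6
tool_pos: [0.4791, -0.2906, 0.2223]
orientation: [2.476, 1.924, 0.001]
contact_force: [0.2, 0.6, 0.2]
width: 0.0003
finger_force: 0.0
```

```bash
python3 plan.py -1.31 1.9 4.98 11
cat > ang.py <<'E'
from h import *
b=np.load("bed.npz")
def onb(f,u,v,z):
    o,d=ray(f,u,v);o=b["R"].T@(o-b["o"]);d=b["R"].T@d;return (o+d*(z-o[2])/d[2])*1e3
f=robot.grab_frame("top");c=proj(f,b["o"]+b["R"]@[0,-.13,.1]);hsv=cv2.cvtColor(f["img"],cv2.COLOR_RGB2HSV)
q=[]
for v in range(int(c[1])-25,int(c[1])+26):
    for u in range(int(c[0])-25,int(c[0])+26):
        if hsv[v,u,1]<50 and hsv[v,u,2]>80: q.append(onb(f,u,v,.1)[:2]+[0,130])
q=np.array(q);r=np.hypot(*q.T);a=np.arctan2(-q[:,1],q[:,0])[(r>32)&(r<57)]
print("wing px",np.histogram(np.degrees(a),bins=np.arange(-180,181,20))[0])
E
python3 ang.py
```

```text
t 22.6 to start [ 94.4 -21.9  84.1]
-1.31 [-2.4  7.5 -4.3]
-1.02 [ 1.4 11.  -5.6]
-0.73 [-2.9 11.9 -6.1]
-0.43 [-7.9 11.2 -5.7]
-0.14 [-12.6   8.6  -4.3]
0.15 [-13.3   4.6  -2. ]
0.44 [-12.7   1.5  -0.2]
0.73 [-13.4  -2.3   2. ]
1.02 [-12.4  -6.3   4.3]
1.32 [ -9.5 -10.    6.4]
1.61 [ -5.  -11.8   7.4]
1.90 [-1.8 -8.3  5.4]
wing px [57 46 18  1 26 38  6 28  1  0  0  0 12 31 49 19 52 52]
```

Request:
steer_hand:
  increments:
    - [[0.031, -0.007, 0, 0], [0.031, -0.007, 0, 0], [0.032, -0.008, 0, 0], [0, 0, 0.02, 0], [0, 0, 0.03, 0], [0, 0, 0.034, 0], [0, 0, 0, 0], [0, 0, 0, 0]]

```text
time_s: 23.32
tool_pos: [0.4691, -0.181, 0.1402]
orientation: [-2.446, -1.902, 0.013]
contact_force: [-38.2, 34.8, 68.7]
width: -0.0002
finger_force: 42.7
```

```bash
python3 plan.py -1.31 1.9 4.98 11
```

```text
t 23.3167 to start [-9.6 15.4  1.6]
-1.31 [-2.3  7.3 -4.7]
-1.02 [ 1.5 10.7 -6.1]
-0.73 [-2.8 11.6 -6.7]
-0.43 [-7.8 10.9 -6.4]
-0.14 [-12.5   8.4  -4.9]
0.15 [-13.2   4.5  -2.5]
0.44 [-12.7   1.4  -0.5]
0.73 [-13.4  -2.2   1.7]
1.02 [-12.5  -6.1   4.3]
1.32 [-9.6 -9.7  6.6]
1.61 [ -5.1 -11.5   7.8]
1.90 [-1.9 -8.1  5.7]
```

Request:
steer_hand:
  increments:
    - [[0, 0, -0.03, 0], [0, 0, -0.03, 0], [0, 0, -0.03, 0], [0.035, 0.02, 0, 0], [0.035, 0.02, 0, 0], [0.035, 0.02, 0, 0], [0.035, 0.02, 0, 0], [0.035, 0.02, 0, 0], [0, 0, 0, 0], [0, 0, 0, 0]]

```text
time_s: 24.15
tool_pos: [0.6193, -0.0461, 0.2225]
orientation: [-2.475, -1.93, 0.006]
contact_force: [-1.0, 1.1, -0.5]
width: 0.0001
finger_force: 0.0
```

```bash
python3 ang.py
python3 - <<'E'
from h import *
b=np.load("bed.npz")
f=grab("wrist","w8");grab("top","t8")
R=b["R"]
print((1e3*R.T@(np.array([.4691,-.181,.1402])-b["o"])).round(1))
print(proj(f,b["o"]+R@[0,-.13,.1]).round(0))
E
```

```text
wing px [58 47 17 24 46 10  0 20  1  0  0  0 29 57 19 23 52 53]
[-29.7 -72.3  98.2]
[174. 465.]
```

```bash
python3 plan.py 1.5 2.4 4.67 4
```

```text
t 24.3 to start [-263.4  -61.4   65.3]
1.50 [-0.6 -7.8  4.5]
1.73 [-2.2 -7.3  4.7]
1.95 [-0.9 -6.6  4.3]
2.17 [ 0.7 -7.1  4.6]
2.40 [ 2.7 -7.3  4.7]
```

Request:
steer_hand:
  increments:
    - [[-0.035, -0.007, 0, 0], [-0.035, -0.007, 0, 0], [-0.035, -0.007, 0, 0], [-0.035, -0.007, 0, 0], [-0.035, -0.007, 0, 0], [-0.035, -0.007, 0, 0], [-0.035, -0.007, 0, 0], [-0.018, -0.007, 0, 0], [0, 0, 0, 0], [0, 0, 0.02, 0], [0, 0, 0.025, 0], [0, 0, 0, 0]]

```text
time_s: 25.3
tool_pos: [0.4965, -0.2869, 0.175]
orientation: [-2.475, -1.919, 0.004]
contact_force: [0.1, 0.1, -1.4]
width: -0.0
finger_force: 0.0
```

Request:
steer_hand:
  increments:
    - [[0, 0, 0.02, 0], [0, 0, 0, 0], [0, 0, 0, 0]]

```text
time_s: 25.55
tool_pos: [0.4995, -0.2882, 0.1596]
orientation: [-2.479, -1.925, 0.001]
contact_force: [-0.0, -0.1, 0.5]
width: 0.0001
finger_force: 0.0
```

```bash
python3 plan.py 1.5 2.4 4.67 4
```

```text
t 25.55 to start [-2.  -5.9  0.9]
1.50 [-0.6 -7.8  4.5]
1.73 [-2.3 -7.3  4.7]
1.95 [-0.9 -6.6  4.3]
2.17 [ 0.7 -7.1  4.6]
2.40 [ 2.7 -7.3  4.7]
```

Request:
steer_hand:
  increments:
    - [[-0.002, -0.006, 0.002, 0], [0, -0.008, 0.0045, 0], [-0.002, -0.0073, 0.0047, 0], [-0.001, -0.0066, 0.0043, 0], [0, 0, 0, 0]]

```text
time_s: 25.97
tool_pos: [0.4709, -0.2866, 0.1443]
orientation: [-2.481, -1.926, 0.0]
contact_force: [0.3, -0.2, 1.4]
width: 0.0002
finger_force: 0.8
```

Request:
steer_hand:
  increments:
    - [[0.001, -0.007, 0.0046, 0], [0.003, -0.0073, 0.0047, 0], [0, 0, 0, 0], [0, 0, 0, 0]]

```text
time_s: 26.3
tool_pos: [0.4581, -0.2789, 0.1345]
orientation: [-2.479, -1.926, 0.002]
contact_force: [1.2, -0.2, -0.0]
width: 0.0002
finger_force: 0.2
```

```bash
python3 go.py 0 -130 90 0
```

```text
t 26.3 now bed [ -20.5 -169.8   86.3] d tool [ 0.0398  0.0161 -0.0135] target [ 0.484 -0.244  0.148] tool y yaw -14.3 F [ 1.2 -0.2 -0. ]
```

Request:
steer_hand:
  increments:
    - [[0, 0.006, -0.015, 0], [0, 0, -0.03, 0], [0, 0, -0.035, 0], [0.035, 0.02, 0, 0], [0.035, 0.02, 0, 0], [0.035, 0.02, 0, 0], [0.035, 0, 0, 0], [0.035, 0, 0, 0], [0.02, 0, 0, 0], [0, 0, 0, 0], [0, 0, 0, 0]]

```text
time_s: 27.22
tool_pos: [0.5707, -0.1058, 0.2142]
orientation: [-2.477, -1.93, 0.004]
contact_force: [-0.4, -0.6, -0.2]
width: -0.0001
finger_force: 0.0
```

```bash
python3 ang.py
python3 plan.py -0.74 2.4 5.54 11
```

```text
wing px [ 0  0  0  0  0  0  0  0  0  0  0  0  9 17 19 37 60 43]
t 27.2667 to start [-103.4  -40.2   63.9]
-0.74 [-6.7  5.2 -3. ]
-0.45 [-7.5 11.  -5.8]
-0.17 [-12.    8.6  -4.4]
0.12 [-13.3   4.9  -2.2]
0.40 [-12.3   1.8  -0.4]
0.69 [-13.1  -1.7   1.6]
0.97 [-12.4  -5.5   3.8]
1.26 [-9.9 -9.1  5.9]
1.54 [ -5.9 -11.8   7.5]
1.83 [-2.2 -8.3  5.5]
2.11 [ 0.1 -8.8  5.7]
2.40 [ 3.1 -9.2  6. ]
```

Request:
steer_hand:
  increments:
    - [[-0.033, -0.0147, 0, 0], [-0.033, -0.0145, 0, 0], [-0.033, -0.0145, 0, 0], [0, 0, 0, 0], [0, 0, 0.02, 0], [0, 0, 0.015, 0], [0, 0, 0.01, 0], [0, 0, 0, 0]]

```text
time_s: 27.93
tool_pos: [0.5023, -0.1918, 0.1672]
orientation: [-2.478, -1.922, 0.004]
contact_force: [-0.4, 0.2, -0.5]
width: 0.0001
finger_force: 0.0
```

Request:
steer_hand:
  increments:
    - [[0, 0, 0.01, 0], [0, 0, 0.005, 0], [0, 0, 0, 0]]

```text
time_s: 28.18
tool_pos: [0.5042, -0.1917, 0.1542]
orientation: [-2.48, -1.926, 0.001]
contact_force: [-0.6, -0.2, -0.3]
width: 0.0001
finger_force: 0.0
```

Request:
steer_hand:
  increments:
    - [[0, 0, 0.005, 0], [0, 0, 0, 0]]

```text
time_s: 28.35
tool_pos: [0.5047, -0.1919, 0.1499]
orientation: [-2.48, -1.927, 0.0]
contact_force: [-0.4, 0.6, -0.0]
width: -0.0003
finger_force: 0.0
```

```bash
python3 plan.py -0.74 2.4 5.54 11
```

```text
t 28.35 to start [-4.9  2.7 -0.8]
-0.74 [-6.7  5.2 -3. ]
-0.45 [-7.4 11.  -5.7]
-0.17 [-12.    8.7  -4.4]
0.12 [-13.3   4.9  -2.2]
0.40 [-12.3   1.8  -0.4]
0.69 [-13.1  -1.6   1.6]
0.97 [-12.4  -5.5   3.8]
1.26 [-9.9 -9.1  5.9]
1.54 [ -5.9 -11.8   7.5]
1.83 [-2.2 -8.4  5.5]
2.11 [ 0.  -8.8  5.7]
2.40 [ 3.1 -9.2  6. ]
```

Request:
steer_hand:
  increments:
    - [[-0.005, 0.003, -0.001, 0], [-0.007, 0.005, -0.003, 0], [-0.004, 0.0055, -0.003, 0], [-0.004, 0.0055, -0.003, 0], [-0.006, 0.0043, -0.0022, 0], [-0.006, 0.0043, -0.0022, 0]]

```text
time_s: 28.85
tool_pos: [0.5242, -0.2306, 0.1652]
orientation: [2.481, 1.927, 0.001]
contact_force: [-0.4, 2.0, -0.4]
width: 0.0
finger_force: 0.8
```

Request:
steer_hand:
  increments:
    - [[-0.0133, 0.005, -0.002, 0], [-0.0123, 0.002, -0.0005, 0], [-0.0131, -0.0016, 0.0016, 0], [-0.0124, -0.0055, 0.0038, 0]]

```text
time_s: 29.18
tool_pos: [0.5117, -0.2815, 0.1627]
orientation: [2.479, 1.925, 0.002]
contact_force: [0.9, 1.9, -0.2]
width: 0.0002
finger_force: 1.1
```

Request:
steer_hand:
  increments:
    - [[-0.01, -0.009, 0.006, 0], [-0.006, -0.012, 0.0075, 0], [-0.002, -0.008, 0.0055, 0], [0, -0.009, 0.0057, 0], [0.003, -0.009, 0.006, 0], [0, 0, 0, 0], [0, 0, 0, 0]]

```text
time_s: 29.77
tool_pos: [0.4602, -0.2821, 0.1306]
orientation: [-2.48, -1.927, 0.002]
contact_force: [-0.7, -0.2, 0.5]
width: 0.0003
finger_force: 0.0
```

```bash
python3 go.py 0 -130 90 0
```

```text
t 29.7667 now bed [ -20.1 -172.4   81.5] d tool [ 0.0424  0.0133 -0.0174] target [ 0.484 -0.244  0.148] tool y yaw -14.3 F [-0.7 -0.2  0.5]
```

Request:
steer_hand:
  increments:
    - [[0, 0.006, -0.015, 0], [0, 0, -0.03, 0], [0, 0, -0.03, 0], [0, 0, 0, 0], [0, 0, 0, 0]]

```text
time_s: 30.18
tool_pos: [0.4687, -0.285, 0.2088]
orientation: [2.476, 1.925, 0.001]
contact_force: [-0.3, -0.0, -1.1]
width: -0.0001
finger_force: 0.0
```

```bash
python3 plan.py -0.74 2.4 8.68 11
```

```text
t 30.1833 to start [94.4 17.3 63.1]
-0.74 [-6.7  5.2 -3. ]
-0.45 [-7.5 11.  -5.7]
-0.17 [-12.    8.7  -4.3]
0.12 [-13.3   4.9  -2.2]
0.40 [-12.3   1.8  -0.4]
0.69 [-13.1  -1.7   1.6]
0.97 [-12.4  -5.5   3.8]
1.26 [-9.9 -9.2  5.9]
1.54 [ -5.9 -11.9   7.4]
1.83 [-2.2 -8.4  5.4]
2.11 [ 0.1 -8.8  5.7]
2.40 [ 3.1 -9.3  5.9]
```

Request:
steer_hand:
  increments:
    - [[0.033, 0.005, 0, 0], [0.033, 0.005, 0, 0], [0.033, 0.004, 0, 0], [0, 0, 0, 0], [0, 0, 0.02, 0], [0, 0, 0.015, 0], [0, 0, 0.01, 0], [0, 0, 0, 0]]

```text
time_s: 30.85
tool_pos: [0.5024, -0.1901, 0.1569]
orientation: [-2.475, -1.923, 0.006]
contact_force: [0.6, 0.6, -0.1]
width: -0.0002
finger_force: 0.0
```

Request:
steer_hand:
  increments:
    - [[0, 0, 0.01, 0], [0, 0, 0.005, 0], [0, 0, 0.004, 0], [0, 0, 0, 0]]

```text
time_s: 31.18
tool_pos: [0.5049, -0.1913, 0.1413]
orientation: [-2.48, -1.926, 0.001]
contact_force: [-0.4, 0.5, -0.3]
width: 0.0002
finger_force: 0.0
```

```bash
python3 plan.py -0.74 2.4 8.68 1
```

```text
t 31.1833 to start [-5.5  5.6 -4.3]
-0.74 [-6.7  5.2 -3. ]
2.40 [-85.4 -28.1  23. ]
```

Request:
steer_hand:
  increments:
    - [[-0.0055, 0.0056, -0.0043, 0], [-0.007, 0.005, -0.003, 0], [-0.004, 0.0055, -0.003, 0], [-0.004, 0.0055, -0.003, 0], [-0.006, 0.0043, -0.0022, 0], [-0.006, 0.0043, -0.0022, 0]]

```text
time_s: 31.68
tool_pos: [0.5273, -0.231, 0.1604]
orientation: [2.481, 1.927, 0.001]
contact_force: [-1.1, 1.8, -1.2]
width: 0.0001
finger_force: 0.8
```

Request:
steer_hand:
  increments:
    - [[-0.0133, 0.005, -0.002, 0], [-0.0123, 0.002, -0.0005, 0], [-0.0131, -0.0016, 0.0016, 0], [-0.0124, -0.0055, 0.0038, 0]]

```text
time_s: 32.02
tool_pos: [0.5148, -0.2818, 0.1577]
orientation: [2.479, 1.925, 0.002]
contact_force: [0.3, 2.1, 0.5]
width: 0.0003
finger_force: 1.1
```

Request:
steer_hand:
  increments:
    - [[-0.01, -0.009, 0.006, 0], [-0.006, -0.012, 0.0075, 0], [-0.002, -0.008, 0.0055, 0], [0, -0.009, 0.0057, 0], [0.003, -0.009, 0.006, 0], [0, 0, 0, 0], [0, 0, 0, 0]]

```text
time_s: 32.6
tool_pos: [0.4633, -0.2825, 0.1256]
orientation: [-2.48, -1.927, 0.002]
contact_force: [1.0, -0.5, 0.4]
width: 0.0001
finger_force: 0.0
```

```bash
python3 go.py 0 -130 90 0
```

```text
t 32.6 now bed [ -19.9 -172.    75.7] d tool [ 0.0419  0.0102 -0.0223] target [ 0.484 -0.244  0.148] tool y yaw -14.3 F [ 1.  -0.5  0.4]
```

Request:
steer_hand:
  increments:
    - [[0, 0.006, -0.015, 0], [0, 0, -0.03, 0], [0, 0, -0.03, 0], [0, 0, 0, 0], [0, 0, 0, 0]]

```text
time_s: 33.02
tool_pos: [0.4717, -0.2854, 0.2039]
orientation: [2.477, 1.925, 0.001]
contact_force: [-0.0, 0.9, -1.3]
width: -0.0004
finger_force: 0.0
```

```bash
python3 plan.py -0.74 2.4 11.82 1
```

```text
t 33.0167 to start [94.1 17.2 63.4]
-0.74 [-6.7  5.2 -3. ]
2.40 [-85.3 -28.3  23.1]
```

Request:
steer_hand:
  increments:
    - [[0.033, 0.005, 0, 0], [0.033, 0.005, 0, 0], [0.033, 0.004, 0, 0], [0, 0, 0, 0], [0, 0, 0.02, 0], [0, 0, 0.015, 0], [0, 0, 0.01, 0], [0, 0, 0, 0]]

```text
time_s: 33.68
tool_pos: [0.5055, -0.1905, 0.1519]
orientation: [-2.475, -1.923, 0.006]
contact_force: [-1.1, 1.3, -0.3]
width: -0.0004
finger_force: 0.0
```

Request:
steer_hand:
  increments:
    - [[0, 0, 0.01, 0], [0, 0, 0.005, 0], [0, 0, 0.002, 0], [0, 0, 0, 0]]

```text
time_s: 34.02
tool_pos: [0.5082, -0.1918, 0.1387]
orientation: [-2.481, -1.926, 0.001]
contact_force: [0.3, -0.6, -0.1]
width: -0.0003
finger_force: 0.0
```

```bash
python3 plan.py -0.74 2.4 11.82 1
```

```text
t 34.0167 to start [-5.8  5.3 -1.6]
-0.74 [-6.7  5.2 -3. ]
2.40 [-85.4 -28.1  23. ]
```

Request:
steer_hand:
  increments:
    - [[-0.0055, 0.005, -0.003, 0], [-0.007, 0.005, -0.003, 0], [-0.004, 0.0055, -0.003, 0], [-0.004, 0.0055, -0.003, 0], [-0.006, 0.0043, -0.0022, 0], [-0.006, 0.0043, -0.0022, 0]]

```text
time_s: 34.52
tool_pos: [0.5298, -0.2312, 0.1561]
orientation: [2.481, 1.927, 0.001]
contact_force: [-1.2, 2.0, -0.7]
width: -0.0
finger_force: 0.8
```

Request:
steer_hand:
  increments:
    - [[-0.0066, 0.0025, -0.001, 0], [-0.0066, 0.0025, -0.001, 0], [0, 0, 0, 0]]

```text
time_s: 34.77
tool_pos: [0.531, -0.2461, 0.1579]
orientation: [2.481, 1.925, -0.0]
contact_force: [1.0, 0.0, -0.0]
width: -0.0002
finger_force: 0.1
```

```bash
python3 go.py 0 -130 90 0
```

```text
t 34.7667 now bed [  45.2 -119.8   75.4] d tool [-0.0101 -0.0465  0.0099] target [ 0.484 -0.244  0.148] tool y yaw -14.4 F [ 1.  0. -0.]
```

Request:
steer_hand:
  increments:
    - [[-0.006, 0.001, 0, 0], [-0.006, 0.001, 0, 0], [0, 0, 0, 0]]

```text
time_s: 35.02
tool_pos: [0.5296, -0.2577, 0.1576]
orientation: [2.481, 1.926, -0.0]
contact_force: [0.0, 0.9, -0.1]
width: 0.0002
finger_force: 0.4
```

Request:
steer_hand:
  increments:
    - [[-0.004, -0.0005, 0.0005, 0], [-0.003, -0.0005, 0.0005, 0], [0, 0, 0, 0]]

```text
time_s: 35.27
tool_pos: [0.5267, -0.2636, 0.1565]
orientation: [2.481, 1.927, -0.0]
contact_force: [1.1, 0.7, -0.1]
width: 0.0002
finger_force: 0.6
```

Request:
steer_hand:
  increments:
    - [[-0.003, -0.0005, 0.0005, 0], [-0.003, -0.0005, 0.0005, 0], [0, 0, 0, 0]]

```text
time_s: 35.52
tool_pos: [0.5244, -0.2692, 0.1556]
orientation: [2.481, 1.927, -0.0]
contact_force: [-0.2, 2.1, 0.2]
width: -0.0002
finger_force: 0.6
```

```bash
python3 go.py 0 -130 90 0
```

```text
t 35.5167 now bed [  43.5 -143.9   73.7] d tool [ 0.014  -0.0458  0.0077] target [ 0.484 -0.244  0.148] tool y yaw -14.3 F [-0.2  2.1  0.2]
```

Request:
steer_hand:
  increments:
    - [[-0.012, -0.0055, 0.0038, 0], [-0.01, -0.009, 0.006, 0], [-0.006, -0.012, 0.0075, 0]]

```text
time_s: 35.77
tool_pos: [0.4929, -0.2912, 0.1392]
orientation: [2.477, 1.924, 0.002]
contact_force: [2.1, 2.3, 0.2]
width: -0.0002
finger_force: 1.3
```

Request:
steer_hand:
  increments:
    - [[-0.002, -0.008, 0.0055, 0], [0, -0.009, 0.0057, 0], [0.003, -0.009, 0.006, 0], [0, 0, 0, 0], [0, 0, 0, 0]]

```text
time_s: 36.18
tool_pos: [0.4658, -0.2819, 0.1206]
orientation: [-2.48, -1.927, 0.003]
contact_force: [-0.1, 0.6, -0.2]
width: 0.0001
finger_force: 0.0
```

```bash
python3 go.py 0 -130 90 0
```

```text
t 36.1833 now bed [ -20.4 -170.9   70.3] d tool [ 0.0408  0.0079 -0.0273] target [ 0.484 -0.244  0.148] tool y yaw -14.3 F [-0.1  0.6 -0.2]
```

Request:
steer_hand:
  increments:
    - [[0, 0.006, -0.015, 0], [0, 0, -0.03, 0], [0, 0, -0.03, 0], [0, 0, 0, 0], [0, 0, 0, 0]]

```text
time_s: 36.6
tool_pos: [0.474, -0.2847, 0.1988]
orientation: [2.477, 1.925, 0.0]
contact_force: [-0.3, 0.5, -0.6]
width: -0.0
finger_force: 0.0
```

```bash
python3 plan.py -0.74 2.4 11.82 1
```

```text
t 36.6 to start [92.8 15.2 58.2]
-0.74 [-6.7  5.2 -3. ]
2.40 [-85.3 -28.3  23.1]
```

Request:
steer_hand:
  increments:
    - [[0.033, 0.004, 0, 0], [0.033, 0.004, 0, 0], [0.032, 0.004, 0, 0], [0, 0, 0, 0], [0, 0, 0.02, 0], [0, 0, 0.015, 0], [0, 0, 0.01, 0], [0, 0, 0, 0]]

```text
time_s: 37.27
tool_pos: [0.5056, -0.1903, 0.1469]
orientation: [-2.475, -1.923, 0.006]
contact_force: [0.6, -0.2, -0.8]
width: 0.0004
finger_force: 0.0
```

Request:
steer_hand:
  increments:
    - [[0, 0, 0.01, 0], [0, 0, 0.003, 0], [0, 0, 0, 0]]

```text
time_s: 37.52
tool_pos: [0.5081, -0.1915, 0.1372]
orientation: [-2.48, -1.926, 0.001]
contact_force: [0.1, -0.0, 0.7]
width: -0.0001
finger_force: 0.0
```

```bash
python3 plan.py -0.74 2.4 11.82 11
```

```text
t 37.5167 to start [-6.1  5.5 -3.1]
-0.74 [-6.7  5.2 -3. ]
-0.45 [-7.4 11.  -5.8]
-0.17 [-12.    8.7  -4.4]
0.12 [-13.2   4.9  -2.2]
0.40 [-12.3   1.8  -0.5]
0.69 [-13.1  -1.6   1.6]
0.97 [-12.4  -5.5   3.8]
1.26 [-9.9 -9.1  5.9]
1.54 [ -5.9 -11.8   7.5]
1.83 [-2.3 -8.3  5.5]
2.11 [ 0.  -8.8  5.7]
2.40 [ 3.1 -9.2  6. ]
```

Request:
steer_hand:
  increments:
    - [[-0.0055, 0.005, -0.002, 0], [-0.007, 0.005, -0.003, 0], [-0.004, 0.0055, -0.003, 0], [-0.004, 0.0055, -0.003, 0], [0, 0, 0, 0]]

```text
time_s: 37.93
tool_pos: [0.5252, -0.2181, 0.1504]
orientation: [2.48, 1.925, 0.001]
contact_force: [-0.4, 0.1, -0.3]
width: -0.0001
finger_force: 0.4
```

Request:
steer_hand:
  increments:
    - [[-0.006, 0.0043, -0.0022, 0], [-0.006, 0.0043, -0.0022, 0], [0, 0, 0, 0]]

```text
time_s: 38.18
tool_pos: [0.5304, -0.2317, 0.1543]
orientation: [2.48, 1.925, 0.001]
contact_force: [-0.3, 0.8, -0.7]
width: -0.0001
finger_force: 0.2
```

Request:
steer_hand:
  increments:
    - [[-0.0066, 0.0025, -0.001, 0], [-0.0066, 0.0025, -0.001, 0], [0, 0, 0, 0]]

```text
time_s: 38.43
tool_pos: [0.531, -0.2453, 0.1555]
orientation: [2.482, 1.926, -0.0]
contact_force: [0.2, 1.3, -0.1]
width: 0.0001
finger_force: 0.4
```

```bash
python3 go.py 0 -130 90 0
```

```text
t 38.4333 now bed [  43.8 -119.1   73.5] d tool [-0.0108 -0.0462  0.0076] target [ 0.484 -0.244  0.148] tool y yaw -14.4 F [ 0.2  1.3 -0.1]
```

Request:
steer_hand:
  increments:
    - [[-0.006, 0.001, 0, 0], [-0.006, 0.001, 0, 0], [0, 0, 0, 0]]

```text
time_s: 38.68
tool_pos: [0.5299, -0.2574, 0.1555]
orientation: [2.481, 1.926, 0.0]
contact_force: [-0.2, 2.4, -0.0]
width: -0.0002
finger_force: 0.7
```

Request:
steer_hand:
  increments:
    - [[-0.004, -0.0005, 0.0005, 0], [-0.003, -0.0005, 0.0005, 0], [0, 0, 0, 0]]

```text
time_s: 38.93
tool_pos: [0.5271, -0.2634, 0.1544]
orientation: [2.481, 1.926, 0.0]
contact_force: [0.6, 3.1, 0.1]
width: -0.0001
finger_force: 1.0
```

Request:
steer_hand:
  increments:
    - [[-0.003, -0.0005, 0.0005, 0], [-0.003, -0.0005, 0.0005, 0], [0, 0, 0, 0]]

```text
time_s: 39.18
tool_pos: [0.5259, -0.266, 0.1538]
orientation: [-2.48, -1.924, -0.009]
contact_force: [4.4, 10.0, 0.9]
width: 0.0001
finger_force: 4.7
```

```bash
python3 go.py 0 -130 90 0
```

```text
t 39.1833 now bed [  43.1 -140.4   71.8] d tool [ 0.0104 -0.0464  0.0058] target [ 0.484 -0.244  0.148] tool y yaw -14.4 F [ 4.4 10.   0.9]
```

Request:
steer_hand:
  increments:
    - [[-0.003, -0.0005, 0.0005, 0], [-0.003, -0.0005, 0.0005, 0], [0, 0, 0, 0]]

```text
time_s: 39.43
tool_pos: [0.5253, -0.2674, 0.1533]
orientation: [-2.477, -1.92, -0.021]
contact_force: [6.4, 20.0, 5.0]
width: -0.0002
finger_force: 9.8
```

```bash
python3 go.py 0 -130 90 0
```

```text
t 39.4333 now bed [  42.7 -141.9   71.5] d tool [ 0.0119 -0.0462  0.0054] target [ 0.484 -0.244  0.148] tool y yaw -14.4 F [ 6.4 20.   5. ]
```

Request:
steer_hand:
  increments:
    - [[0.01, 0.003, -0.002, 0], [0.008, 0.003, -0.005, 0], [0, 0, -0.03, 0], [0, 0, -0.04, 0], [0, 0.03, -0.03, 0], [0.03, 0.02, 0, 0], [0.035, 0, 0, 0], [0.035, 0, 0, 0], [0.03, 0, 0, 0], [0, 0, 0, 0], [0, 0, 0, 0]]

```text
time_s: 40.35
tool_pos: [0.6134, -0.1441, 0.2598]
orientation: [2.476, 1.929, -0.001]
contact_force: [-0.3, 0.5, 0.7]
width: -0.0
finger_force: 0.0
```

```bash
python3 - <<'E'
from h import *
b=np.load("bed.npz");R=b["R"];f=grab("top","t9");g=grab("wrist","w9")
def onb(f,u,v,z):
    o,d=ray(f,u,v);o=R.T@(o-b["o"]);d=R.T@d;return (o+d*(z-o[2])/d[2])*1e3
# strap: dark unsaturated pixels above the offcut, at the strap's top level z=56 / tab top 82
for nm,f in (("top",f),("before",load("top0"))):
    h=cv2.cvtColor(f["img"],cv2.COLOR_RGB2HSV);q=[]
    for v in range(150,260):
        for u in range(330,420):
            if h[v,u,2]<110 and h[v,u,1]<90:
                p=onb(f,u,v,.06)[:2]+[0,130]
                if 40<np.hypot(*p)<100: q.append(p)
    q=np.array(q);print(nm,len(q),q.mean(0).round(1),np.histogram(np.degrees(np.arctan2(q[:,0],q[:,1])),bins=np.arange(-180,181,20))[0])
E
```

```text
top 323 [42.6 41.3] [  0   0   1   2   0   0   0   0   0   3 146 100  35  11   3  22   0   0]
before 671 [ 40.2 -24.3] [  3   1  10   7   9  18  10   9  24   2  21   1  23 179 111  39 146  58]
```

Request:
steer_hand:
  increments:
    - [[0.04, 0, -0.01, 0], [0.04, 0, -0.01, 0], [0.04, 0, 0, 0], [0.04, 0, 0, 0], [0.04, 0, 0, 0], [0.04, 0, 0, 0], [0, 0, 0, 0]]

```text
time_s: 41.03
tool_pos: [0.6732, 0.0934, 0.279]
orientation: [-2.476, -1.932, -0.005]
contact_force: [-0.5, -0.3, -0.2]
width: 0.0002
finger_force: 0.0
```

```bash
python3 - <<'E'
from h import *
b=np.load("bed.npz");R=b["R"];f=grab("top","t10");g=grab("scene","s10");grab("wrist","w10")
h=cv2.cvtColor(f["img"],cv2.COLOR_RGB2HSV)
print([ (n,proj(f,b["o"]+R@np.array(p)/1e3).round(0).tolist()) for n,p in (("stud",(0,-130,114)),("tab0",(0,-41.5,82)),("tab.6",(50,-57,82)),("blk+y",(-30,90,43)),("stop",(0,-97,20)))])
ch=lambda p:'#' if p[2]<75 and p[1]<110 else ('o' if p[1]<50 and p[2]>75 else ('-' if p[2]<75 else '.'))
for v in range(180,246,2): print(v,''.join(ch(h[v,u]) for u in range(330,415)))
E
```

```text
[('stud', [379.0, 225.0]), ('tab0', [343.0, 210.0]), ('tab.6', [355.0, 193.0]), ('blk+y', [289.0, 201.0]), ('stop', [363.0, 206.0])]
180 .....................................................................................
182 .....................................................................................
184 .....................................................................................
186 .....................................................................................
188 ...o.................................................................................
190 ...........o.....o...................................................................
192 ......o......o........o.............................................................o
194 ..o......o...o....o.................................................................o
196 ..........o.....o.........o.......--..............................................ooo
198 o
[... 1454 characters left out ...]
oooooooooooooooooooooooo.............................ooooooooooooooooo
232 oooooooooooooooooooooooooooooooooooooo..............................ooooooooooooooooo
234 oooooooooooooooooooooooooooooooooooooooooooo....................o..oooooooooooooooooo
236 ooooooooooooooooooooooooooooooooooooooooooooooooooo.............ooooooooooooooooooooo
238 oooooooooooooooooooooooooooooooooooooooooooooooooooooooooo.....oooooooooooooooooooooo
240 ooooooooooooooooooooooooooooooooooooooooooooooooooooooooooooooooooooooooooooooooooooo
242 ooooooooooooooooooooooooooooooooooooooooooooooooooooooooooooooooooooooooooooooooooooo
244 ooooooooooooooooooooooooooooooooooooooooooooooooooooooooooooooooooooooooooooooooooooo
```

```bash
python3 - <<'E'
from h import *
b=np.load("bed.npz");R=b["R"]
def prof(f,P):
    o=[]
    for p in P:
        u,v=proj(f,b["o"]+R@(np.array(p)/1e3)); o.append(cv2.getRectSubPix(f["img"].astype(np.float32),(1,1),(float(u),float(v)))[0,0].sum()/3 if 0<u<559 and 0<v<419 else -1)
    return np.round(o).astype(int).tolist()
for n in ("w10","s10","t10"):
    f=load(n)
    print(n,"y 70..110@2",prof(f,[(0,y,43) for y in range(70,111,2)]),"x 10..50@2",prof(f,[(x,40,43) for x in range(10,51,2)]),"x -50..-10",prof(f,[(x,40,43) for x in range(-50,-9,2)]))
E
```

```text
w10 y 70..110@2 [36, 39, 40, 40, 39, 41, 41, 42, 42, 42, 43, 44, 44, 87, 114, 112, 111, 109, 109, 108, 105] x 10..50@2 [29, 30, 29, 30, 31, 30, 28, 30, 31, 30, 31, 30, 28, 29, 30, 27, 24, 28, 28, 28, 28] x -50..-10 [39, 39, 39, 38, 38, 39, 39, 38, 37, 38, 35, 32, 33, 34, 33, 32, 32, 33, 33, 34, 34]
s10 y 70..110@2 [197, 197, 195, 195, 197, 196, 195, 191, 186, 174, 163, 153, 147, 143, 141, 140, 140, 139, 138, 137, 136] x 10..50@2 [190, 193, 196, 198, 197, 198, 197, 190, 176, 154, 133, 123, 121, 123, 126, 126, 127, 128, 126, 123, 122] x -50..-10 [61, 60, 69, 70, 69, 63, 64, 86, 121, 153, 173, 180, 181, 182, 181, 183, 187, 188, 189, 187, 184]
t10 y 70..110@2 [177, 178, 178, 178, 177, 177, 177, 178, 179, 174, 151, 132, 124, 127, 138, 147, 150, 149, 151, 152, 152] x 10..50@2 [176, 176, 178, 180, 181, 180, 181, 183, 181, 169, 148, 144, 139, 136, 133, 131, 142, 159, 153, 146, 147] x -50..-10 [158, 138, 118, 110, 124, 123, 103, 48, 52, 97, 162, 171, 167, 167, 166, 165, 168, 172, 174, 173, 171]
```

```bash
python3 -c "
from bench import robot
print(robot.sign_off())"
```

```text
the job is handed in; nothing more can be done
None
```

The job is handed in. The offcut is seated against ledge and end stop, the strap is at its stop over it, and the nut is screwed down to its dead stop. One re-entry hit the nut at about 87 N, under the 120 N wrist limit, and turned it back slightly before I finished tightening. The judge's verdict was not shown.

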